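# Pack the glucose-test kit tray, tall carton last

### The arm

A 6-joint arm with a two-finger parallel gripper is mounted at the origin on a cart in front of the work surface, level with it; the furniture and walls round the work are solid. World frame = base frame: x ahead of the robot, y to its left, z up, the work surface at z = 0. Lengths are in m, angles in rad, forces in N, time in s.
With the tool pointing down it reaches from about 0.35 to 0.925 m from the base axis. Payload 6.4 kg.
Tool frame: the origin (TCP) lies at the very end of the fingers, on their centre line; the grasp point (between the pads) lies 19 mm behind it; z points along the fingers, y is the direction in which the jaws open and shut (so a half turn about z gives the same grasp; the last joint's range is limited). The gripper opens to 94 mm and grips with 3 to 60 N. Pads are 16 mm wide; open, the fingers measure 119 mm over their backs; the gripper's body (75 mm by 177 mm) begins 78 mm behind the grasp point.
Start: joints at [1.039, 0.245, 1.558, -0, 1.339, -0.174], TCP at [0.228, 0.609, 0.205] pointing down, gripper open.
Joint ranges: [-3.13, 3.13], [-1.02, 2.26], [0.13, 2.54], [-0.95, 4.09], [0.21, 2.88], [-2.74, 2.74]. Speed limits (rad/s): [2.57, 2.57, 3.14, 3.14, 3.14, 3.14].

### API

Orientations are given as [roll, pitch, yaw] about the fixed x, y, z axes, in that order (R = Rz(yaw) Ry(pitch) Rx(roll)).
In Python, from station import ctrl, viewer, finish_job gives the robot as it stands. The module is installed in compiled form; this text tells all that it offers.
- The arm moves only by the shell command python3 -m crank 'ROWS' [FORCE]. ROWS is JSON, a list that holds one entry, the list of rows, each a list of 7 numbers: the closure, from 0 (fully open) to 1 (shut), then the shift along the tool's x, y, z in m, then the turn, a rotation vector about the tool's x, y, z in rad. In form: [[[hand, tx, ty, tz, wx, wy, wz], ...]]. A call has exactly 5 rows; each row is the pose to reach, as a shift and turn from the pose measured when the call began, along the tool's axes at that moment; what a row does not reach only later rows make up. A row lasts 1/10 s, in which the tool goes at most 50 mm and 8.59 degrees, less where a joint would pass 70% of its speed; a pose out of reach is approached as far as the arm can. A call with a gripper value outside its range is refused whole. The fingers move at their own pace and stop on an object; FORCE is the grip in N (left out, the last holds). Time passes only in rows, so rows that repeat a pose let the fingers close, or fill a call up. It gives the time, the measured TCP pose, the force and the opening at its end, in the units of the state.
- ctrl.sense(): the state, without advancing time (a new reading comes with each control period).
- viewer.get_image(name): name is "side" or "top"; returns a dict with "pixels" (400x640x3 uint8, red, green, blue), "fx", "fy", "cx", "cy" (pixels), "R" (3x3) and "t" (3): a world point X has camera coordinates R X + t. Camera axes: x right, y down, z forward; pixel columns grow to the right and rows downward; lengths in m; the calibration is good to about 2 mm. A picture is of the moment at which its call begins. There is no depth.
- finish_job(): hands the job in, once; it reports no verdict.
Trained networks look in a picture, given as the dict that the camera call returned (one of the last four; its "shot" number tells which), for a name from the list of things; names that differ only in an ending like _2 or _b are one class to them, and where a whole thing is asked for, a point or a joint stands for the part that bears it (a point fixed in the world has none). Each returns a list of dicts, best first, with "conf" (0 to 1); they miss things now and then, are a little off and sometimes report something else, mostly with a low value. They report only what shows in the picture. A call takes as long as a camera call. They do not tell look-alikes from the thing itself.
- viewer.boxes_of(picture, thing): "extent" ([left, top, right, bottom] in pixels, round what is visible of it).
- viewer.silhouettes(picture, thing): "region" (400x640 bool, what is visible of it) and "extent" ([left, top, right, bottom] in pixels, round what is visible of it).
The state is a dict: "time_s": time; "joint_positions": joint angles; "joint_velocities": joint speeds; "effort": joint torques, N m; "tool_pos": TCP position; "orientation": TCP orientation; "contact_force": force on the tool from outside, world axes, zero at the start; "moment": the same for the moment, N m; "gripper_width": finger opening in m.
Only numpy, scipy, OpenCV 4.12 (cv2) and the standard library are available. Lean on these libraries where they do the work, as an engineer would, in place of code of your own. Each camera call takes 0.05 s, during which the arm holds its last target.

### The job

Pack the kit tray for the ward round: lay the black meter pouch flat in its shallow pocket and stand the blue-capped vial in the round one, and only then put the blue and white lancet carton upright in the deep pocket behind them, for once it stands there the hand can no longer reach in front of it. The carton is lying on its side: stand it right way up on the worktop first, let go, and take it again from above to lower it into the tray. Leave the other things where they are.

Things in the scene. Friction and masses are not known exactly. Their poses are not given: they have to be found in the camera images.
- kit_tray: Kit tray, fixed to the worktop: white shell 180 (x) x 152 (y) x 44 mm high with dark foam inside (foam top 42 mm above the worktop) and bright yellow floors in the two low pockets; the deep one is cut through to the white shell. Origin: centre of its underside, on the worktop; z up; -x is the front, where the two low pockets lie side by side; +x is the back, with the deep carton pocket. A small grey carrying grip stands out 15 mm at each y end.
- pouch_pocket (a point): Centre of the floor of the flat pouch pocket (front right of the tray seen from the front); axes as the tray's. Pocket 53 (x) x 86 (y) mm, floor 27 mm above the worktop, 15 mm deep. In the middle of both long sides a finger recess, 38 mm wide along y, goes down to the same floor: 26 mm out to the front wall, and at the back 15 mm, opening into the deep carton pocket.
- vial_pocket (a point): Centre of the floor of the round vial pocket (front left of the tray): 32 mm diameter, floor 27 mm above the worktop, 15 mm deep. Axes as the tray's.
- carton_pocket (a point): Centre of the floor of the deep carton pocket at the back of the tray: 71 (x) x 100 (y) mm, floor 6 mm above the worktop, 36 mm deep. Axes as the tray's. A carton standing in it has its face 45 mm from the centre line of the two low pockets and stands 70 mm above the foam, in the way of a hand over them.
- pouch_center (a point): Centre of the black zipped meter pouch, a box 43 (x) x 76 (y) x 25 (z) mm, z up, lying flat on the worktop; grasp across the 43 mm side (its x). 0.11 kg nominal. In its pocket its y lies along the tray's y, either way round.
- vial_center (a point): Centre (half-way up) of the white control vial with the BLUE cap: 25 mm diameter, 49 mm high, standing, z up.
- green_vial_center (a point): Centre of a like vial with a GREEN cap, 25 mm diameter, 49 mm high, standing; not part of the job.
- carton_center (a point): Centre of the blue and white lancet carton, a rigid box 64 (x) x 94 (y) x 106 (z) mm, about 0.11 kg. z points to its top (narrow blue edge; the broad curved blue band is the bottom). It starts lying on a 64 x 106 side, 94 mm high: z level, to the right (about world -y), y up; it is grasped across the 64 mm side (its x). In its pocket its x lies along the tray's x, either way round.
- timer: Pink countdown timer, 34 x 68 x 62 mm, origin at the centre of its underside; bystander.
- cup: Specimen cup with yellow lid, 58 mm diameter, 59 mm high, origin at the centre of its underside; bystander.
- pen: Gold pen lying on the worktop, 9 x 140 x 10 mm, long along its y; bystander.
- tape: Roll of tan tape lying flat, 100 mm across, 25 mm high; bystander. Behind it stands a big fixed cardboard box (from x 0.62, y -0.27 to the right), and an analyser from about y -0.6: keep a tilted wrist clear of both.
- pouch: the pouch of pouch_center: origin at the centre of its underside
- vial: the blue-capped vial of vial_center: origin at the centre of its underside
- carton: the carton of carton_center: origin at the centre of its bottom end
Things that resemble listed ones, but are neither listed nor needed, are in the scene too. What is shaped like the vial but pink or yellow is not meant.

How it is judged:
By the outcome, as a careful person would: the job done as asked, in the order asked, and still so for the second after the job is handed in, with the robot touching nothing.
It also fails if it takes over 72 s, if anything falls off the work surface, if the arm or the gripper's body presses on something with over 40 N, if the wrist force passes 120 N, or if a joint passes its speed limit or range.

## Working session

There is one attempt and no reset: what is moved stays moved. The work goes in short steps, Python scripts to look and compute and a shell command to move; the robot and the scene stay as the last step left them, time stands still between calls to the robot, and variables do not carry over. Pictures are saved under pics/ and viewed, and the job is handed in when it is done.

```bash
mkdir -p pics; cat > h.py <<'E'
import numpy as np, cv2
from station import ctrl, viewer
def shot(name,fn):
    p=viewer.get_image(name); cv2.imwrite('pics/'+fn,cv2.cvtColor(p['pixels'],cv2.COLOR_RGB2BGR)); return p
def proj(p,X):
    c=np.array(p['R'])@np.array(X)+np.array(p['t']); return np.array([p['fx']*c[0]/c[2]+p['cx'],p['fy']*c[1]/c[2]+p['cy']])
def ray(p,u,v):
    R=np.array(p['R']);t=np.array(p['t']);o=-R.T@t
    d=R.T@np.array([(u-p['cx'])/p['fx'],(v-p['cy'])/p['fy'],1]); return o,d
def atz(p,u,v,z):
    o,d=ray(p,u,v); return o+d*(z-o[2])/d[2]
E
python3 - <<'E'
from h import *
s=ctrl.sense()
print({k:np.round(v,3) for k,v in s.items()})
for n in ['side','top']:
    p=shot(n,n+'1.png'); R=np.array(p['R']);print(n,-R.T@np.array(p['t']),R[2],p['fx'])
    for t in ['kit_tray','pouch','vial','green_vial_center','carton','timer','cup','pen','tape']:
        for b in viewer.boxes_of(p,t)[:4]: print(t,np.round(b['extent']),round(b['conf'],2))
E
```

```text
{'time_s': np.float64(0.0), 'joint_positions': array([ 1.039,  0.246,  1.559, -0.   ,  1.339, -0.174]), 'joint_velocities': array([ 0.001,  0.002,  0.001, -0.   , -0.   , -0.001]), 'effort': array([-0.0000e+00, -4.1580e+01, -3.1462e+01,  6.9000e-02,  3.3000e-02,
       -0.0000e+00]), 'tool_pos': array([0.227, 0.608, 0.204]), 'orientation': array([-3.14 , -0.   ,  2.784]), 'contact_force': array([-0.579,  1.004,  0.526]), 'moment': array([ 0.016, -0.001, -0.012]), 'gripper_width': np.float64(0.094)}
side [-0.06233789 -0.82541461  0.52653205] [ 0.52028994  0.75396137 -0.40104941] 400.41660625951823
kit_tray [283. 183. 358. 224.] 0.64
pouch [269. 180. 290. 190.] 0.7
pouch [280. 180. 357. 224.] 0.56
vial [247. 190. 256. 205.] 0.55
vial [227. 197. 234. 208.] 0.5
vial [231. 201. 240. 212.] 0.44
green_vial_center [244. 184. 249. 198.] 0.52
green_vial_center [398. 249. 441. 282.] 0.22
green_vial_center [315. 214. 351. 274.] 0.19
carton [315. 218. 353. 273.] 0.57
timer [315. 164. 330. 182.] 0.8
cup [297. 157. 311. 175.] 0.64
pen [249. 209. 284. 226.] 0.64
tape [399. 249. 439. 281.] 0.61
top [0.31836357 0.03302561 1.1489868 ] [ 0.19594469  0.00747848 -0.98058643] 418.30472051308425
kit_tray [267. 142. 330. 213.] 0.63
pouch [200. 184. 233. 199.] 0.6
pouch [262. 142. 330. 214.] 0.3
vial [232. 230. 248. 243.] 0.58
vial [253. 257. 264. 270.] 0.58
vial [424. 165. 462. 201.] 0.56
vial [259. 235. 310. 248.] 0.44
green_vial_center [207. 228. 224. 234.] 0.56
carton [370. 212. 426. 253.] 0.77
timer [234. 230. 244. 244.] 0.6
cup [188. 127. 209. 150.] 0.93
pen [260. 237. 310. 248.] 0.67
tape [424. 165. 464. 203.] 0.97
```

```bash
python3 - <<'E'
import cv2
a=cv2.imread('pics/top1.png'); cv2.imwrite('pics/top1c.png',cv2.resize(a[110:290,150:350],(800,720),interpolation=cv2.INTER_CUBIC)[:600])
cv2.imwrite('pics/top1c.png',cv2.resize(a[120:280,170:340],None,fx=3.75,fy=3.75,interpolation=cv2.INTER_CUBIC))
b=cv2.imread('pics/side1.png'); cv2.imwrite('pics/side1c.png',cv2.resize(b[150:290,215:400],None,fx=4.2,fy=4.2,interpolation=cv2.INTER_CUBIC))
E
```

```text
(no output)
```

View pics/top1.png

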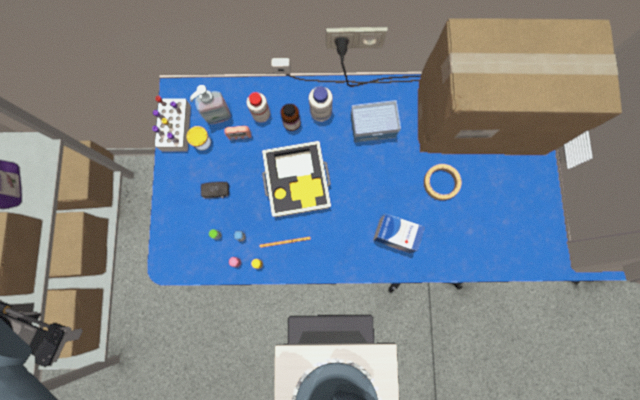

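View pics/top1c.png

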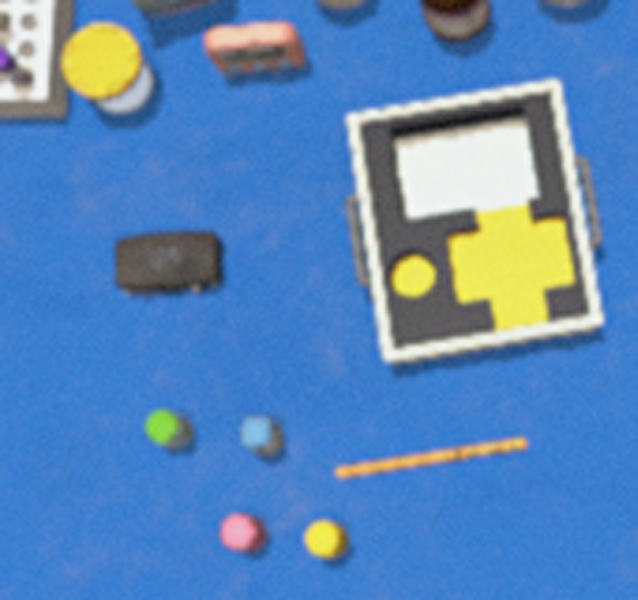

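View pics/side1c.png

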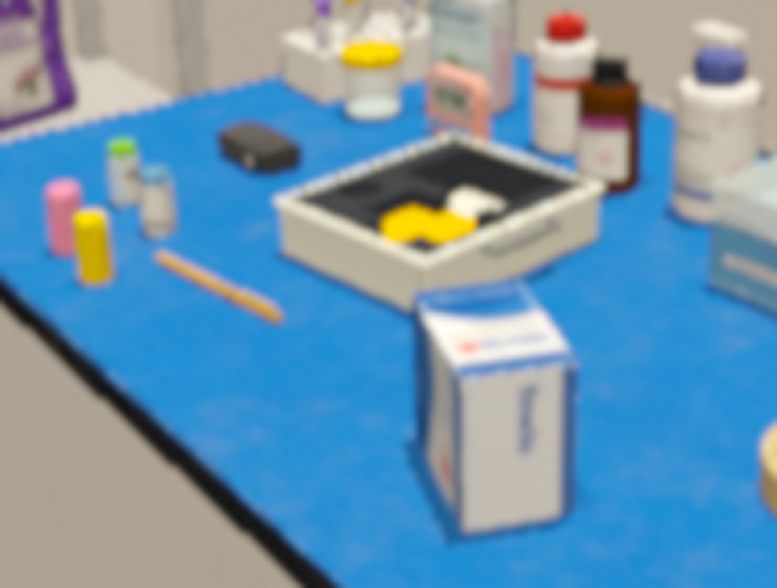

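View pics/side1.png

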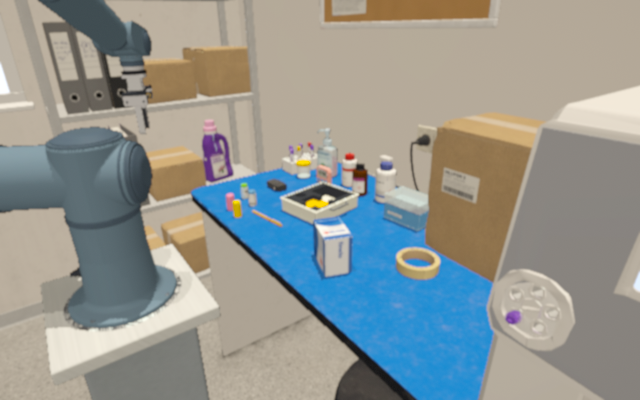

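Top view: the blue-capped vial is at about (239,237), the green one at (213,234), and the pink and yellow look-alikes at (234,262) and (257,264). The pouch is at (215,190), the tray at (297,178) and the carton at (398,232). The blue cap fits the vial that is meant. Next I confirm it in an enlarged crop and fit poses.

```bash
cat > fit.py <<'E'
from h import *
from scipy.optimize import minimize
S=4
def hullmask(p,P,win):
    x0,y0,x1,y1=win
    uv=np.array([proj(p,X) for X in P]); uv=(uv+0.5-[x0,y0])*S
    m=np.zeros(((y1-y0)*S,(x1-x0)*S),np.uint8)
    h=cv2.convexHull(uv.astype(np.float32)).reshape(-1,2)
    cv2.fillPoly(m,[np.round(h*16).astype(np.int32)],1,shift=4); return m
def box(c,yaw,lx,ly,z0,z1):
    C,Sn=np.cos(yaw),np.sin(yaw)
    return [(c[0]+C*a-Sn*b,c[1]+Sn*a+C*b,z) for a in(-lx/2,lx/2) for b in(-ly/2,ly/2) for z in(z0,z1)]
def cyl(c,r,z0,z1):
    return [(c[0]+r*np.cos(a),c[1]+r*np.sin(a),z) for a in np.arange(0,6.28,.2) for z in (z0,z1)]
def up(mask,win):
    x0,y0,x1,y1=win
    m=cv2.resize(mask[y0:y1,x0:x1].astype(np.float32),None,fx=S,fy=S,interpolation=cv2.INTER_LINEAR); return (m>0.5).astype(np.uint8)
def iou(a,b): return (a&b).sum()/max(1,(a|b).sum())
def fit(cost,x0,st):
    best=None
    for k in range(3):
        sim=np.array([x0]+[np.array(x0)+np.eye(len(x0))[i]*st[i] for i in range(len(x0))])
        r=minimize(cost,x0,method='Nelder-Mead',options=dict(initial_simplex=sim,maxiter=300,xatol=1e-5,fatol=1e-5)); x0=r.x; st=[-s/2 for s in st]
    return r
E
python3 - <<'E'
from fit import *
T=viewer.get_image('top'); D=viewer.get_image('side')
np.save('T.npy',T,allow_pickle=True); np.save('D.npy',D,allow_pickle=True)
def best(p,t,near):
    c=[s for s in viewer.silhouettes(p,t) if s['conf']>.15]
    if not c: return None
    d=[np.hypot((s['extent'][0]+s['extent'][2])/2-near[0],(s['extent'][1]+s['extent'][3])/2-near[1]) for s in c]
    i=int(np.argmin(d)); return c[i]['region'] if d[i]<12 else None
def do(name,tn,sn,model,x0,st):
    ms=[]
    for p,n in((T,tn),(D,sn)):
        r=best(p,name,n)
        if r is None: print(name,'missing in',n); continue
        w=(n[0]-60,n[1]-60,n[0]+60,n[1]+60); ms.append((p,w,up(r,w)))
    for sel in ([ms] if len(ms)<2 else [ms,ms[:1],ms[1:]]):
        r=fit(lambda x:-sum(iou(hullmask(p,model(x),w),m) for p,w,m in sel),x0,st)
        print(name,len(sel),np.round(r.x,4),round(-r.fun/len(sel),3))
g=lambda u,v,z:atz(T,u,v,z)[:2]
do('pouch',(215,190),(279,185),lambda x:box(x,x[2],.043,.076,0,.025),[*g(215,190,.02),0],[.01,.01,.1])
do('vial',(239,237),(252,198),lambda x:cyl(x,.0125,0,.049),g(239,237,.04),[.01,.01])
do('green_vial_center',(213,234),(246,191),lambda x:cyl(x,.0125,0,.049),g(213,234,.04),[.01,.01])
do('carton',(398,232),(334,246),lambda x:box(x,x[2],.064,.106,0,.094),[*g(398,232,.09),-.2],[.01,.01,.1])
do('kit_tray',(297,178),(320,203),lambda x:box(x,x[2],.18,.152,0,.044),[*g(297,178,.04),.15],[.01,.01,.1])
do('pen',(285,241),(266,217),lambda x:box(x,x[2],.009,.14,0,.010),[*g(285,241,0),.15],[.01,.01,.1])
a=T['pixels'][:,:,::-1]
cv2.imwrite('pics/crop2.png',np.hstack([cv2.resize(a[215:275,200:275],(600,480),interpolation=cv2.INTER_CUBIC)]))
cv2.imwrite('pics/crop3.png',cv2.resize(a[205:260,362:434],None,fx=9,fy=9,interpolation=cv2.INTER_CUBIC))
E
```

```text
pouch 2 [ 0.5697  0.3293 -0.0611] 0.759
pouch 1 [0.5693 0.3281 0.0236] 0.845
pouch 1 [ 0.5725  0.3391 -0.1726] 0.73
vial missing in (239, 237)
vial 1 [0.4378 0.2543] 0.903
green_vial_center 2 [0.4433 0.3221] 0.736
green_vial_center 1 [0.4446 0.3217] 0.691
green_vial_center 1 [0.4428 0.323 ] 0.791
carton 2 [ 0.4361 -0.1671 -0.3382] 0.966
carton 1 [ 0.4365 -0.1673 -0.352 ] 0.969
carton 1 [ 0.4353 -0.1684 -0.3372] 0.968
kit_tray 2 [0.5945 0.1024 0.1573] 0.922
kit_tray 1 [0.5945 0.0998 0.1623] 0.929
kit_tray 1 [0.5963 0.1054 0.1754] 0.919
pen missing in (266, 217)
pen 1 [0.4222 0.1342 0.15  ] 0.441
```

View pics/crop2.png

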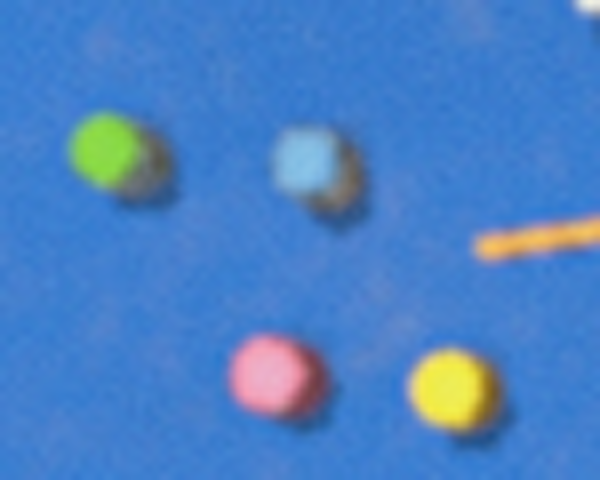

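View pics/crop3.png

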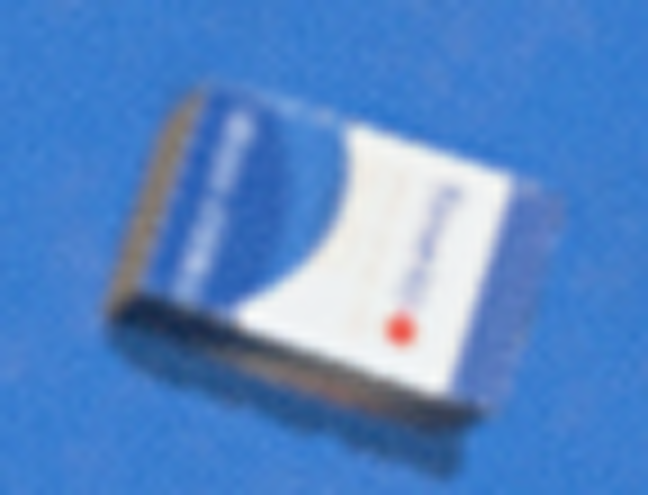

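The crop confirms the blue-capped vial: its light blue cap is at crop (308,160), which is full-image (238.5,235), with a white body. The carton's broad curved band, its bottom, is on the left and the narrow band on the right. Next I refine with colour masks.

```bash
python3 - <<'E'
from fit import *
T=np.load('T.npy',allow_pickle=True).item(); D=np.load('D.npy',allow_pickle=True).item()
print('vial cap', atz(T,238.0,234.5,.049), 'green',atz(T,212.8,233.4,.049))
hsv=cv2.cvtColor(T['pixels'],cv2.COLOR_RGB2HSV); hs=cv2.cvtColor(D['pixels'],cv2.COLOR_RGB2HSV)
# pouch: low-sat dark
for p,h,n in((T,hsv,(215,190)),(D,hs,(279,185))):
    w=(n[0]-25,n[1]-14,n[0]+25,n[1]+14)
    m=((h[...,2]<130)&(h[...,1]<150)) ; mm=up(m,w)
    nn,l,st,c=cv2.connectedComponentsWithStats(mm); k=1+np.argmax(st[1:,4]); mm=(l==k).astype(np.uint8)
    r=fit(lambda x:-iou(hullmask(p,box(x,x[2],.043,.076,0,.025),w),mm),[.5695,.3285,0.],[.008,.008,.08]); print('pouch',np.round(r.x,4),r.fun, mm.sum())
# yellow
w=(262,140,334,216)
my=up((hsv[...,0]>20)&(hsv[...,0]<35)&(hsv[...,1]>140),w)
def poly(p,pts,c,yaw,z):
    C,Sn=np.cos(yaw),np.sin(yaw)
    uv=np.array([proj(p,(c[0]+C*a-Sn*b,c[1]+Sn*a+C*b,z)) for a,b in pts]); uv=(uv+.5-[w[0],w[1]])*S
    m=np.zeros(((w[3]-w[1])*S,(w[2]-w[0])*S),np.uint8); cv2.fillPoly(m,[np.round(uv*16).astype(np.int32)],1,shift=4); return m
a,b=.0265,.043
cross=[(-a,-b),(-a,-.019),(-a-.026,-.019),(-a-.026,.019),(-a,.019),(-a,b),(a,b),(a,.019),(a+.015,.019),(a+.015,-.019),(a,-.019),(a,-b)]
circ=[(.016*np.cos(t),.016*np.sin(t)) for t in np.arange(0,6.28,.1)]
n,l,st,c=cv2.connectedComponentsWithStats(my); o=np.argsort(-st[1:,4])+1
mc=(l==o[0]).astype(np.uint8); mv=(l==o[1]).astype(np.uint8); print(st[o[:3]])
r=fit(lambda x:-iou(poly(T,cross,x,x[2],.027)&poly(T,cross,x,x[2],.042),mc),[.565,.085,.15],[.01,.01,.1]);print('pouch_pocket',np.round(r.x,4),r.fun)
yaw=r.x[2]
r2=fit(lambda x:-iou(poly(T,circ,x,0,.027)&poly(T,circ,x,0,.042),mv),[.56,.14],[.01,.01]);print('vial_pocket',np.round(r2.x,4),r2.fun)
d=r2.x-r.x[:2];print('rel',np.cos(yaw)*d[0]+np.sin(yaw)*d[1],-np.sin(yaw)*d[0]+np.cos(yaw)*d[1])
# tray white rim outer via foam+white: nonblue mask
w=(262,138,334,218)
mt=up((hsv[...,0]<95)|(hsv[...,0]>125)|(hsv[...,1]<90),w); n,l,st,c=cv2.connectedComponentsWithStats(mt);k=1+np.argmax(st[1:,4]);mt=(l==k).astype(np.uint8)
mt=cv2.morphologyEx(mt,cv2.MORPH_OPEN,np.ones((29,29)))
r=fit(lambda x:-iou(hullmask(T,box(x,x[2],.18,.152,0,.044),w),mt),[.5945,.1,.157],[.01,.01,.1]);print('tray',np.round(r.x,4),r.fun)
# carton pocket white floor
w=(262,138,334,218)
fl=up((hsv[...,1]<60)&(hsv[...,2]>170),w);fl=cv2.morphologyEx(fl,cv2.MORPH_OPEN,np.ones((25,25)));n,l,st,c=cv2.connectedComponentsWithStats(fl);k=1+np.argmax(st[1:,4]);fl=(l==k).astype(np.uint8)
rc=[(-.0355,-.05),(-.0355,.05),(.0355,.05),(.0355,-.05)]
r=fit(lambda x:-iou(poly(T,rc,x,x[2],.006)&poly(T,rc,x,x[2],.042),fl),[.63,.105,.157],[.01,.01,.1]);print('carton_pocket',np.round(r.x,4),r.fun)
E
```

```text
vial cap [0.43732722 0.25377656 0.049     ] green [0.44108615 0.3205354  0.049     ]
pouch [ 0.567   0.3315 -0.038 ] -0.835726665016093 6764
pouch [ 0.5712  0.337  -0.2038] -0.6916312056737589 2476
[[  112   140   132   128 11820]
 [   48   192    48    44  1644]]
pouch_pocket [0.5625 0.0752 0.1556] -0.9243350535926955
vial_pocket [0.5508 0.1468] -0.9105105105105105
rel -0.00047979907965083925 0.0725175468557799
tray [0.593  0.1027 0.1707] -0.9026315397560576
carton_pocket [0.6326 0.1086 0.1337] -0.9540518638573744
```

```bash
cat >> h.py <<'E'
from scipy.spatial.transform import Rotation as Ro
def to(pos,rpy,s=None):
    s=s or ctrl.sense(); R=Ro.from_euler('xyz',s['orientation']); 
    Rt=rpy if isinstance(rpy,Ro) else Ro.from_euler('xyz',rpy)
    d=R.inv().apply(np.array(pos)-s['tool_pos']); w=(R.inv()*Rt).as_rotvec()
    print('t',round(s['time_s'],2),'shift',np.round(d,4),'turn',np.round(w,4),'deg',round(np.degrees(np.linalg.norm(w)),1))
E
cat > go.py <<'E'
import sys; from h import *
a=[float(x) for x in sys.argv[1:5]]
to(a[:3],[np.pi,0,a[3]])
E
python3 go.py .5685 .3295 .12 1.60
```

```text
t 1.7 shift [-0.4171 -0.1423  0.0855] turn [1.0000e-04 0.0000e+00 1.1838e+00] deg 67.8
```

```bash
python3 -m crank '[[[0.1,-0.417,-0.142,0.085,0,0,1.184],[0.1,-0.417,-0.142,0.085,0,0,1.184],[0.1,-0.417,-0.142,0.085,0,0,1.184],[0.1,-0.417,-0.142,0.085,0,0,1.184],[0.1,-0.417,-0.142,0.085,0,0,1.184]]]' 20; python3 go.py .5685 .3295 .12 1.60
```

```text
time_s: 2.2
tool_pos: [0.4189, 0.452, 0.158]
orientation: [3.141, -0.0, 2.028]
contact_force: [0.1, 0.5, -0.4]
gripper_width: 0.0851
t 2.2 shift [-0.176   0.0802  0.038 ] turn [ 5.000e-04 -3.000e-04  4.279e-01] deg 24.5
```

```bash
python3 -m crank '[[[0.2,-0.176,0.080,0.038,0,0,0.428],[0.2,-0.176,0.080,0.038,0,0,0.428],[0.2,-0.176,0.080,0.038,0,0,0.428],[0.2,-0.176,0.080,0.038,0,0,0.428],[0.2,-0.176,0.080,0.080,0,0,0.428]]]'; python3 go.py .5685 .3295 .004 1.60
```

```text
time_s: 2.7
tool_pos: [0.5768, 0.327, 0.083]
orientation: [3.129, -0.003, 1.594]
contact_force: [-0.1, -0.2, 0.5]
gripper_width: 0.0751
t 2.7 shift [ 0.0024 -0.0092  0.0789] turn [ 0.0129 -0.0034 -0.0063] deg 0.8
```

```bash
python3 -m crank '[[[0.2,0.0024,-0.009,0.03,0.0129,-0.0034,-0.006],[0.2,0.0024,-0.009,0.05,0.0129,-0.0034,-0.006],[0.2,0.0024,-0.009,0.072,0.0129,-0.0034,-0.006],[0.2,0.0024,-0.009,0.079,0.0129,-0.0034,-0.006],[0.2,0.0024,-0.009,0.079,0.0129,-0.0034,-0.006]]]'; python3 go.py .5685 .3295 .004 1.60; python3 - <<'E'
from h import *
p=shot('top','a.png');q=shot('side','b.png')
A=cv2.imread('pics/a.png')[150:230,170:270];B=cv2.imread('pics/b.png')[130:210,230:330]
cv2.imwrite('pics/ab1.png',cv2.resize(np.hstack([A,B]),None,fx=4,fy=4,interpolation=cv2.INTER_CUBIC))
E
```

```text
time_s: 3.2
tool_pos: [0.5679, 0.3292, 0.0028]
orientation: [-3.14, 0.001, 1.6]
contact_force: [0.8, -0.6, -0.1]
gripper_width: 0.0755
t 3.2 shift [ 0.0003  0.0006 -0.0012] turn [-0.0021  0.0007 -0.0003] deg 0.1
```

View pics/ab1.png

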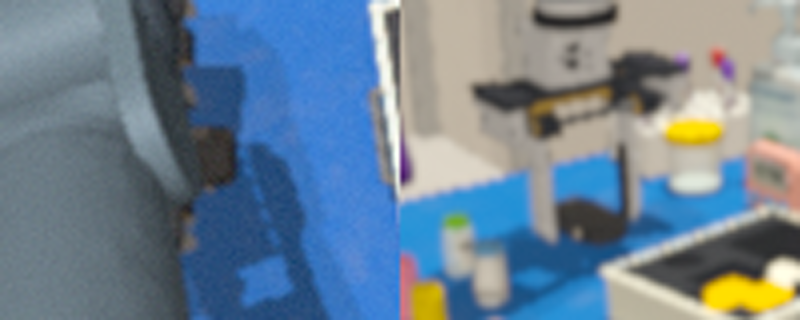

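The side view (right half) shows the two fingers straddling the pouch. I close now.

```bash
python3 -m crank '[[[0.4,0,0,0,0,0,0],[0.6,0,0,0,0,0,0],[0.7,0,0,0,0,0,0],[0.7,0,0,0,0,0,0],[0.7,0,0,0,0,0,0]]]' 15; python3 go.py .5679 .3292 .13 1.60
```

```text
time_s: 3.8
tool_pos: [0.5692, 0.3299, 0.0053]
orientation: [3.141, -0.001, 1.6]
contact_force: [-2.2, -0.4, 2.7]
gripper_width: 0.0432
t 3.8 shift [-0.0006 -0.0012 -0.1247] turn [ 0.0009 -0.0006 -0.0001] deg 0.1
```

```bash
python3 -m crank '[[[0.7,0,0,-0.03,0,0,0],[0.7,0,0,-0.06,0,0,0],[0.7,0,0,-0.1,0,0,0],[0.7,0,0,-0.1,0,0,0],[0.7,0,0,-0.1,0,0,0]]]'; python3 go.py .5625 .0752 .1 1.728;python3 - <<'E'
from h import *
p=shot('top','a.png');q=shot('side','b.png')
A=cv2.imread('pics/a.png')[150:230,170:270];B=cv2.imread('pics/b.png')[130:210,230:330]
cv2.imwrite('pics/ab2.png',cv2.resize(np.hstack([A,B]),None,fx=4,fy=4,interpolation=cv2.INTER_CUBIC))
E
```

```text
time_s: 4.3
tool_pos: [0.5695, 0.33, 0.1059]
orientation: [3.139, -0.001, 1.6]
contact_force: [-0.7, 0.1, -1.3]
gripper_width: 0.0431
t 4.3 shift [-0.2545 -0.0144  0.0056] turn [ 0.0026 -0.0009 -0.1281] deg 7.3
```

View pics/ab2.png

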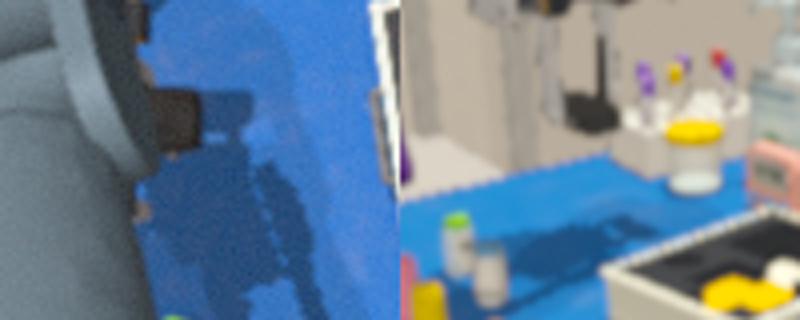

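```bash
python3 - <<'E'
from h import *
p=np.load('T.npy',allow_pickle=True).item()
a=cv2.imread('pics/a.png').astype(int)
for r in range(174,187,2): print(r,a[r,212:226,0]-a[r,212:226,2])
for u in (219,220,221): print(atz(p,u,180,.1006)[:2])
E
```

```text
174 [ -6 -10  -8  -8  -9  -6  -4  19  52  67  74  77  82  83]
176 [-8 -6 -7  1 -4 -9 -4  7 39 62 78 76 83 84]
178 [-3 -6 -5 -4 -3 -3 -6  8 42 64 78 84 85 81]
180 [-8 -6 -6 -4 -9 -4 -2  7 46 73 81 79 79 81]
182 [-4 -7 -2 -7 -4 -7 -5  5 48 80 85 85 84 88]
184 [ -9  -4  -6  -2  -9 -12  -7  10  61 107 113 114 120 118]
186 [ -7  -4 -10  -8   0   2   8  28  64  81  83  81  86  83]
[0.57332035 0.29621158]
[0.57328396 0.29362374]
[0.57324757 0.29103603]
```

```bash
python3 -m crank '[[[0.7,-0.05,-0.003,0,0,0,-0.03],[0.7,-0.1,-0.006,0,0,0,-0.06],[0.7,-0.15,-0.009,0,0,0,-0.09],[0.7,-0.2,-0.012,0,0,0,-0.128],[0.7,-0.235,-0.014,0,0.0026,-0.0009,-0.128]]]'; python3 go.py .5625 .0737 .09 1.728
```

```text
time_s: 4.9
tool_pos: [0.5587, 0.0914, 0.1009]
orientation: [-3.132, 0.001, 1.727]
contact_force: [1.0, -0.1, -1.7]
gripper_width: 0.043
t 4.9 shift [-0.0181  0.0011  0.0109] turn [-0.0092  0.0006 -0.0009] deg 0.5
```

```bash
python3 go.py .5625 .0737 .07 1.728
```

```text
t 4.9 shift [-0.0181  0.0013  0.0309] turn [-0.0092  0.0006 -0.0009] deg 0.5
```

```bash
python3 -m crank '[[[0.7,-0.018,0.001,0.01,-0.005,0,0],[0.7,-0.018,0.001,0.02,-0.009,0,0],[0.7,-0.018,0.001,0.031,-0.009,0,0],[0.7,-0.018,0.001,0.031,-0.009,0,0],[0.7,-0.018,0.001,0.031,-0.009,0,0]]]'; python3 go.py .5625 .0737 .031 1.728; python3 - <<'E'
from h import *
p=shot('top','a.png');q=shot('side','b.png')
A=cv2.imread('pics/a.png')[130:220,250:350];B=cv2.imread('pics/b.png')[140:230,270:370]
cv2.imwrite('pics/ab3.png',cv2.resize(np.hstack([A,B]),None,fx=4,fy=4,interpolation=cv2.INTER_CUBIC))
E
```

```text
time_s: 5.4
tool_pos: [0.5616, 0.0749, 0.0691]
orientation: [-3.14, 0.0, 1.729]
contact_force: [-0.2, -0.6, -0.8]
gripper_width: 0.0429
t 5.4 shift [-0.0013  0.0008  0.0381] turn [-0.0018  0.0001  0.0007] deg 0.1
```

View pics/ab3.png

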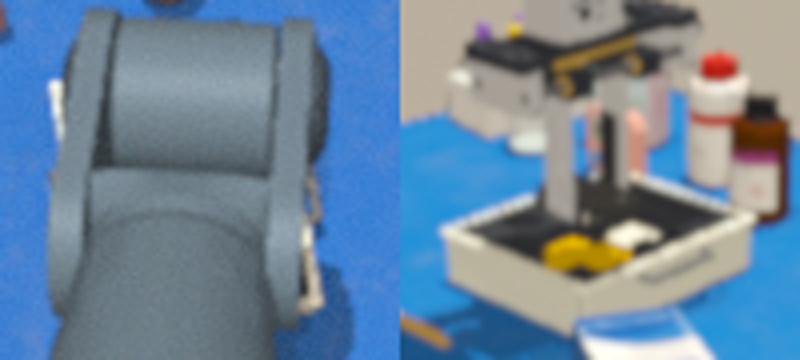

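```bash
python3 -m crank '[[[0.7,-0.001,0.001,0.01,0,0,0],[0.7,-0.001,0.001,0.018,0,0,0],[0.7,-0.001,0.001,0.025,0,0,0],[0.7,-0.001,0.001,0.031,0,0,0],[0.7,-0.001,0.001,0.031,0,0,0]]]'; python3 go.py .5625 .0737 .031 1.728
```

```text
time_s: 6.0
tool_pos: [0.5626, 0.0738, 0.0379]
orientation: [-3.14, 0.0, 1.728]
contact_force: [0.6, 0.5, -1.0]
gripper_width: 0.0428
t 6.0 shift [-0.0001 -0.0002  0.0069] turn [-0.002   0.0001  0.0005] deg 0.1
```

```bash
python3 -m crank '[[[0.7,0,0,0.003,0,0,0],[0.7,0,0,0.005,0,0,0],[0.7,0,0,0.006,0,0,0],[0.55,0,0,0.006,0,0,0],[0.4,0,0,0.006,0,0,0]]]'; python3 go.py .5625 .0737 .031 1.728
```

```text
time_s: 6.5
tool_pos: [0.5631, 0.0738, 0.0322]
orientation: [-3.141, 0.0, 1.729]
contact_force: [-0.6, 0.6, -0.2]
gripper_width: 0.0478
t 6.5 shift [-0.     -0.0006  0.0012] turn [-0.0008  0.0004  0.0005] deg 0.1
```

Now let it open fully to 56 mm, then go up.

```bash
python3 -m crank '[[[0.4,0,0,0,0,0,0],[0.4,0,0,0,0,0,0],[0.4,0,0,-0.03,0,0,0],[0.4,0,0,-0.07,0,0,0],[0.4,0,0,-0.1,0,0,0]]]'; python3 go.py .4376 .254 .10 1.728
```

```text
time_s: 7.0
tool_pos: [0.5637, 0.0738, 0.1343]
orientation: [3.141, 0.001, 1.728]
contact_force: [0.1, -0.2, 0.5]
gripper_width: 0.0564
t 7.0 shift [ 0.1978 -0.0963  0.034 ] turn [0.001  0.0007 0.0005] deg 0.1
```

```bash
python3 -m crank '[[[0.45,0.045,-0.022,0,0,0,0],[0.45,0.09,-0.044,0,0,0,0],[0.45,0.135,-0.066,0.01,0,0,0],[0.45,0.175,-0.085,0.02,0,0,0],[0.45,0.198,-0.096,0.034,0,0,0]]]'; python3 - <<'E'
from h import *
p=shot('top','a.png')
A=cv2.imread('pics/a.png')[130:280,190:350]
cv2.imwrite('pics/ab4.png',cv2.resize(A,None,fx=4,fy=4,interpolation=cv2.INTER_CUBIC))
E
python3 go.py .4376 .254 .02 1.728
```

```text
time_s: 7.5
tool_pos: [0.4364, 0.2565, 0.1003]
orientation: [3.139, 0.0, 1.731]
contact_force: [0.2, 0.8, -0.3]
gripper_width: 0.0513
t 7.55 shift [-0.0041  0.0041  0.0773] turn [-0.0034 -0.0003  0.0043] deg 0.3
```

View pics/ab4.png

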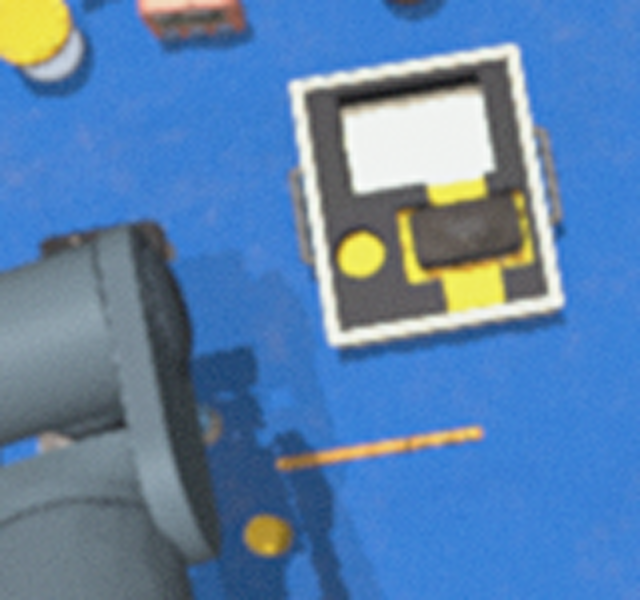

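The pouch, at crop (468,235), lies in its pocket with yellow showing on both ends and in the recesses. I lower over the vial and check from the side.

```bash
python3 -m crank '[[[0.45,-0.004,0.004,0.02,0,0,0],[0.45,-0.004,0.004,0.035,0,0,0],[0.45,-0.004,0.004,0.055,0,0,0],[0.45,-0.004,0.004,0.070,0,0,0],[0.45,-0.004,0.004,0.077,0,0,0]]]'; python3 - <<'E'
from h import *
q=shot('side','b.png')
B=cv2.imread('pics/b.png')[150:230,210:310]
cv2.imwrite('pics/ab5.png',cv2.resize(B,None,fx=6,fy=6,interpolation=cv2.INTER_CUBIC))
print(proj(q,(.4376,.254,.02)))
E
python3 go.py .4376 .254 .02 1.728
```

```text
time_s: 8.05
tool_pos: [0.4369, 0.2534, 0.019]
orientation: [-3.136, 0.0, 1.732]
contact_force: [-0.8, -0.8, -0.3]
gripper_width: 0.0516
[252.09518567 198.31750671]
t 8.1 shift [ 0.0005  0.0011 -0.0014] turn [-0.0061  0.0002  0.0039] deg 0.4
```

View pics/ab5.png

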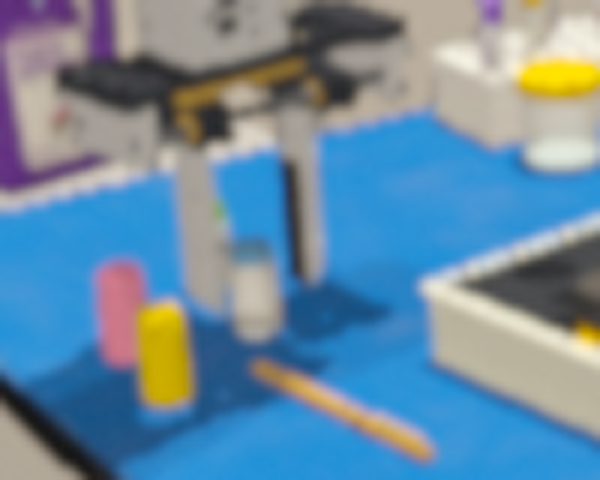

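```bash
python3 - <<'E'
from h import *
q=np.load('D.npy',allow_pickle=True).item()
hs=cv2.cvtColor(cv2.imread('pics/b.png'),cv2.COLOR_BGR2HSV)
print(hs[184:210,252,0]);print(hs[184:210,252,1]); print(hs[184:210,252,2])
print(hs[200,244:262,1]);
for X in [(.4376,.254,0),(.4376,.254,.049),(.4376,.250,0),(.4376,.250,.049)]: print(proj(q,X))
E
```

```text
[102 102 102 102 102 103 103 101 101 102  99  21  19  20  20  20  19  18
  20  20  19  17 109 108 106 110]
[205 205 205 205 199 175 137 113 104  67  11  19  29  28  29  29  28  30
  32  32  26  11  24 101 162 101]
[215 215 216 216 209 186 155 145 154 161 167 185 196 198 200 201 200 196
 184 170 169 165 150 137 132 126]
[ 32   8  11  46  40  10  29  29  28  30  31  28   9  93 184 213 209 207]
[252.60805871 204.02867683]
[251.33997135 189.90771108]
[253.17844032 204.43822442]
[251.91620227 190.28990035]
```

```bash
python3 -m crank '[[[0.45,-0.002,0,-0.001,0,0,0],[0.6,-0.002,0,-0.001,0,0,0],[0.7,-0.002,0,-0.001,0,0,0],[0.85,-0.002,0,-0.001,0,0,0],[0.85,-0.002,0,-0.001,0,0,0]]]' 12; python3 -m crank '[[[0.85,0,0,0,0,0,0],[0.85,0,0,-0.03,0,0,0],[0.85,0,0,-0.06,0,0,0],[0.85,0,0,-0.09,0,0,0],[0.85,0,0,-0.09,0,0,0]]]' 12; python3 - <<'E'
from h import *
p=shot('top','a.png');q=shot('side','b.png')
A=cv2.imread('pics/a.png')[195:275,190:290];B=cv2.imread('pics/b.png')[130:210,210:310]
cv2.imwrite('pics/ab6.png',cv2.resize(np.hstack([A,B]),None,fx=4,fy=4,interpolation=cv2.INTER_CUBIC))
E
python3 go.py .5508 .1468 .12 1.728
```

```text
time_s: 8.6
tool_pos: [0.4372, 0.2515, 0.0201]
orientation: [-3.136, 0.0, 1.732]
contact_force: [-0.1, 0.5, 1.0]
gripper_width: 0.0245
time_s: 9.1
tool_pos: [0.4407, 0.2527, 0.1146]
orientation: [3.138, -0.001, 1.732]
contact_force: [0.6, -0.0, -1.2]
gripper_width: 0.0243
t 9.2 shift [-0.1217  0.0946 -0.0101] turn [-0.0043 -0.      0.0041] deg 0.3
```

View pics/ab6.png

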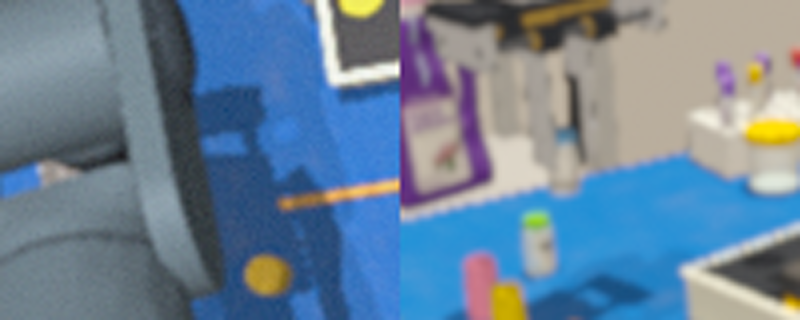

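```bash
python3 - <<'E'
from h import *
q=np.load('D.npy',allow_pickle=True).item()
s=ctrl.sense(); P=s['tool_pos']; print(P)
hs=cv2.cvtColor(cv2.imread('pics/b.png'),cv2.COLOR_BGR2HSV)
print(hs[158:182,251,0]);print(hs[158:182,251,1]);print(hs[158:182,251,2])
for r in (172,174,175): print(hs[r,242:262,1], hs[r,242:262,2])
for off in (0,-.004): 
  for z in (-.0195,.0295): print(proj(q,(P[0],P[1]+off,P[2]+z)))
E
```

```text
[0.43784387 0.25167492 0.11028432]
[ 18  18  18  17 103 101 101 102  90  20  19  19  20  20  20  20  20  20
  18   0 110 105 103 102]
[ 42  42  37  13  63 110  97  52   7  21  29  29  30  30  30  30  31  33
  30   5  54 127 188 205]
[172 172 164 137 129 142 155 167 172 186 192 194 197 198 198 196 189 176
 168 168 190 206 213 214]
[24 26 25 26 26 24 26 28 30 30 30 33 34 31 19  6 16 32 54 73] [220 219 215 209 194 177 174 183 195 198 190 179 178 179 172 161 160 160
 166 179]
[ 25  24  25  25  25  29  29  30  30  31  32  29   8  44 102 146 163 175
 191 202] [221 220 221 218 207 187 178 184 188 189 184 174 166 186 200 208 211 211
 211 213]
[ 25  21  18  13  13  16  27  32  33  33  33  22  30 100 164 196 203 206
 209 205] [218 214 213 210 198 175 168 173 177 176 171 160 164 193 209 215 216 215
 215 215]
[250.63528944 177.7055683 ]
[249.29632252 162.72558766]
[251.21832713 178.06382493]
[249.88541976 163.05269707]
```

```bash
python3 go.py .5508 .1478 .11 1.728; python3 -m crank '[[[0.85,-0.035,0.029,0,0,0,0],[0.85,-0.07,0.057,0,0,0,0],[0.85,-0.105,0.085,0,0,0,0],[0.85,-0.12,0.097,0,0,0,0],[0.85,-0.12,0.097,0,0,0,0]]]';  python3 go.py .5508 .1478 .064 1.728
```

```text
t 9.2 shift [-1.207e-01  9.480e-02 -1.000e-04] turn [-0.0043 -0.      0.0041] deg 0.3
time_s: 9.7
tool_pos: [0.5532, 0.1472, 0.1082]
orientation: [-3.135, -0.0, 1.729]
contact_force: [-0.2, -0.1, -1.0]
gripper_width: 0.0243
t 9.7 shift [ 0.0009 -0.002   0.0442] turn [-0.0069 -0.0003  0.0011] deg 0.4
```

```bash
python3 -m crank '[[[0.85,0.001,-0.002,0.012,-0.003,0,0],[0.85,0.001,-0.002,0.025,-0.006,0,0],[0.85,0.001,-0.002,0.036,-0.006,0,0],[0.85,0.001,-0.002,0.044,-0.006,0,0],[0.85,0.001,-0.002,0.044,-0.006,0,0]]]';  python3 go.py .5508 .1478 .048 1.728; python3 - <<'E'
from h import *
p=shot('top','a.png');q=shot('side','b.png')
A=cv2.imread('pics/a.png')[130:220,240:340];B=cv2.imread('pics/b.png')[140:230,270:370]
cv2.imwrite('pics/ab7.png',cv2.resize(np.hstack([A,B]),None,fx=4,fy=4,interpolation=cv2.INTER_CUBIC))
E
```

```text
time_s: 10.2
tool_pos: [0.5495, 0.1483, 0.0627]
orientation: [-3.138, -0.001, 1.73]
contact_force: [0.4, 0.0, -0.5]
gripper_width: 0.0246
t 10.2 shift [-0.0007  0.0013  0.0147] turn [-0.0034 -0.0005  0.0019] deg 0.2
```

View pics/ab7.png

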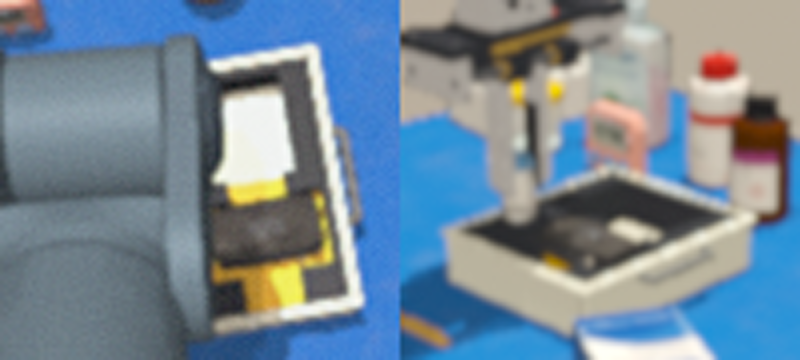

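```bash
python3 -m crank '[[[0.85,-0.0005,0.001,0.003,0,0,0],[0.85,-0.0005,0.001,0.005,0,0,0],[0.85,-0.0005,0.001,0.007,0,0,0],[0.85,-0.0005,0.001,0.009,0,0,0],[0.85,-0.0005,0.001,0.009,0,0,0]]]';  python3 go.py .5508 .1478 .0465 1.728
```

```text
time_s: 10.8
tool_pos: [0.5528, 0.1469, 0.0582]
orientation: [-3.141, 0.002, 1.73]
contact_force: [-6.8, -4.3, 15.9]
gripper_width: 0.0246
t 10.8 shift [ 0.0013 -0.0019  0.0117] turn [-0.0004  0.002   0.0022] deg 0.2
```

```bash
python3 -m crank '[[[0.85,0,0,-0.006,0,0,0],[0.85,0,0,-0.006,0,0,0],[0.85,0,0,-0.006,0,0,0],[0.85,0,0,-0.006,0,0,0],[0.85,0,0,-0.006,0,0,0]]]';  python3 go.py .5508 .1478 .0465 1.728; python3 - <<'E'
from h import *
q=shot('side','b.png')
B=cv2.imread('pics/b.png')[150:220,275:345]
cv2.imwrite('pics/ab8.png',cv2.resize(B,None,fx=8,fy=8,interpolation=cv2.INTER_CUBIC))
P=ctrl.sense()['tool_pos']
def cr(X): return (proj(q,X)-[275,150]+.5)*8
for z in(-.0195,.0295): print(cr(P+[0,0,z]))
print('pocket rim', cr((.5508,.1468,.042)), cr((.5508,.1308,.042)),cr((.5348,.1468,.042)),cr((.5668,.1468,.042)),cr((.5508,.1628,.042)))
for a,b in((-.09,-.076),(-.09,.076),(.09,-.076),(.09,.076)):
    c,s=np.cos(.157),np.sin(.157); print('corner',a,b,cr((.594+c*a-s*b,.102+s*a+c*b,.044)))
E
```

```text
time_s: 11.3
tool_pos: [0.5524, 0.1469, 0.0636]
orientation: [-3.14, 0.002, 1.73]
contact_force: [0.5, -0.8, 0.4]
gripper_width: 0.0243
t 11.3 shift [ 0.0012 -0.0014  0.0171] turn [-0.0014  0.0018  0.0022] deg 0.2
[206.90097308 348.90611751]
[202.55614337 230.97822184]
pocket rim [203.58465973 355.10083178] [226.24548058 367.92117931] [168.88587408 364.96258886] [237.82299697 345.36993894] [181.35830287 342.52628203]
corner -0.09 -0.076 [330.59997886 490.29767454]
corner -0.09 0.076 [ 54.44599199 373.03484293]
corner 0.09 -0.076 [664.03441513 346.1265037 ]
corner 0.09 0.076 [386.22921937 249.63984005]
```

View pics/ab8.png

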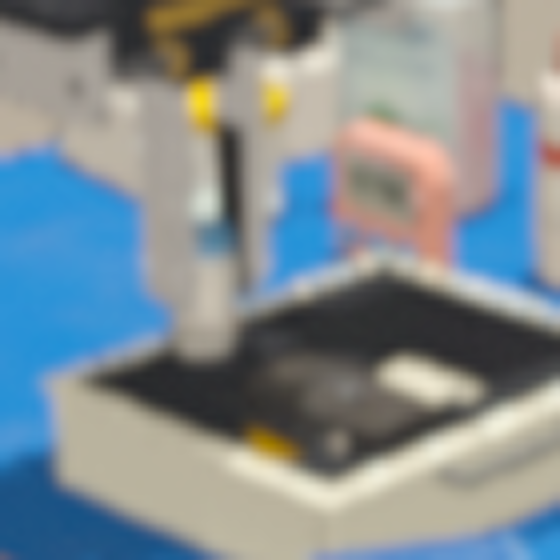

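```bash
python3 go.py .5492 .148 .0636 1.728;python3 -m crank '[[[0.85,0.0015,-0.003,0,0,0,0],[0.85,0.0015,-0.003,0,0,0,0],[0.85,0.0015,-0.003,0,0,0,0],[0.85,0.0015,-0.003,0,0,0,0],[0.85,0.0015,-0.003,0.001,0,0,0]]]';  python3 go.py .5492 .148 .0465 1.728
```

```text
t 11.35 shift [ 0.0016 -0.0031  0.    ] turn [-0.0013  0.0018  0.0022] deg 0.2
time_s: 11.85
tool_pos: [0.5495, 0.1479, 0.0628]
orientation: [-3.141, 0.002, 1.73]
contact_force: [-1.0, -0.3, -1.3]
gripper_width: 0.0246
t 11.85 shift [ 0.0001 -0.0003  0.0163] turn [-0.0008  0.0019  0.0022] deg 0.2
```

```bash
python3 -m crank '[[[0.85,0,0,0.002,0,0,0],[0.85,0,0,0.004,0,0,0],[0.85,0,0,0.006,0,0,0],[0.85,0,0,0.008,0,0,0],[0.85,0,0,0.008,0,0,0]]]';  python3 go.py .5492 .148 .0465 1.728
```

```text
time_s: 12.35
tool_pos: [0.5504, 0.147, 0.0567]
orientation: [-3.141, 0.004, 1.731]
contact_force: [-4.4, -3.2, 11.2]
gripper_width: 0.0248
t 12.35 shift [ 0.0012 -0.001   0.0102] turn [-0.0005  0.004   0.0028] deg 0.3
```

```bash
python3 - <<'E'
from h import *
s=ctrl.sense(); print(s['contact_force'],s['moment'],s['tool_pos'])
q=shot('side','b.png')
B=cv2.imread('pics/b.png')[150:220,275:345]
cv2.imwrite('pics/ab9.png',cv2.resize(B,None,fx=8,fy=8,interpolation=cv2.INTER_CUBIC))
s=ctrl.sense(); print(s['contact_force'],s['moment'],s['tool_pos'])
E
```

```text
[-4.3984546  -3.164531   11.24014584] [-0.79824593  0.91570657  0.03156222] [0.55039403 0.14699724 0.05673875]
[-4.41406979 -5.15912945 11.41273801] [-0.79502617  0.90056792  0.02048781] [0.55034549 0.14700866 0.05671982]
```

View pics/ab9.png

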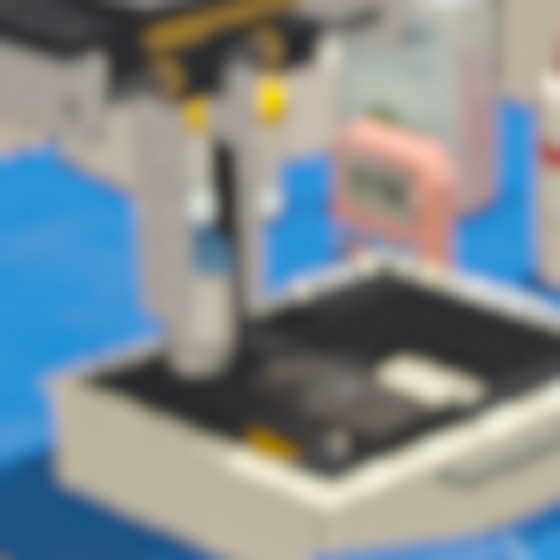

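The vial looks tilted in the grip about the jaw axis: its top is at (212,250) and its bottom at (200,370). It is catching the rim. I'll lift it, set it down on clear worktop, and regrasp it centred.

```bash
python3 -m crank '[[[0.85,0,0,-0.02,0,0,0],[0.85,0,0,-0.04,0,0,0],[0.85,0,0,-0.045,0,0,0],[0.85,0,0,-0.045,0,0,0],[0.85,0,0,-0.045,0,0,0]]]';  python3 go.py .48 .235 .10 1.728; python3 - <<'E'
from h import *
q=shot('side','b.png')
B=cv2.imread('pics/b.png')[120:200,275:355]
cv2.imwrite('pics/ab10.png',cv2.resize(B,None,fx=7,fy=7,interpolation=cv2.INTER_CUBIC))
P=ctrl.sense()['tool_pos']
for z in(-.0195,.0295): print((proj(q,P+[0,0,z])-[275,120]+.5)*7)
E
```

```text
time_s: 12.9
tool_pos: [0.5496, 0.1472, 0.1006]
orientation: [-3.139, 0.004, 1.731]
contact_force: [0.5, 0.3, -0.1]
gripper_width: 0.0244
t 12.9 shift [ 0.0978 -0.0547  0.0004] turn [-0.0021  0.0038  0.0029] deg 0.3
[172.09904218 439.68926307]
[168.10154148 333.89983146]
```

View pics/ab10.png

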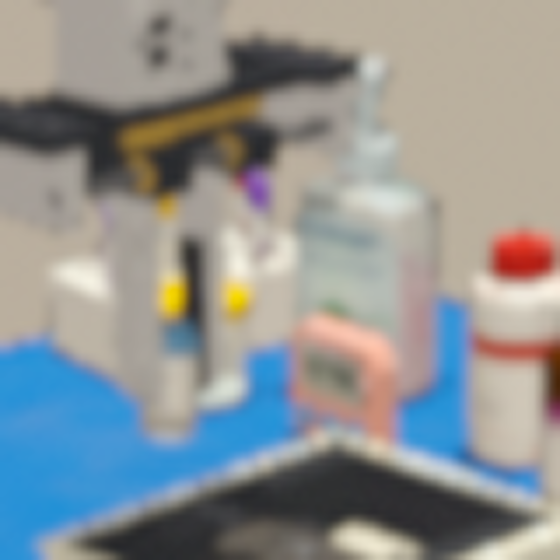

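```bash
python3 -m crank '[[[0.85,0.035,-0.02,0,0,0,0],[0.85,0.07,-0.04,0,0,0,0],[0.85,0.098,-0.055,0.02,0,0,0],[0.85,0.098,-0.055,0.045,0,0,0],[0.85,0.098,-0.055,0.065,0,0,0]]]';  python3 go.py .48 .235 .02 1.728;
```

```text
time_s: 13.45
tool_pos: [0.4775, 0.2354, 0.033]
orientation: [-3.136, 0.004, 1.733]
contact_force: [0.9, 0.1, -0.1]
gripper_width: 0.024
t 13.45 shift [-0.0008  0.0025  0.0129] turn [-0.0052  0.004   0.0048] deg 0.5
```

```bash
python3 -m crank '[[[0.85,0,0,0.005,0,0,0],[0.85,0,0,0.01,0,0,0],[0.85,0,0,0.014,0,0,0],[0.85,0,0,0.017,0,0,0],[0.85,0,0,0.017,0,0,0]]]';  python3 go.py .48 .235 .02 1.728;
```

```text
time_s: 13.95
tool_pos: [0.4782, 0.2355, 0.0172]
orientation: [-3.137, 0.004, 1.732]
contact_force: [-2.1, 0.6, 3.8]
gripper_width: 0.0243
t 13.95 shift [-0.0008  0.0017 -0.0028] turn [-0.0043  0.0036  0.0044] deg 0.4
```

```bash
python3 -m crank '[[[0.7,0,0,0,0,0,0],[0.6,0,0,0,0,0,0],[0.45,0,0,0,0,0,0],[0.45,0,0,0,0,0,0],[0.45,0,0,-0.03,0,0,0]]]'; python3 -m crank '[[[0.45,0,0,-0.05,0,0,0],[0.45,0.05,0,-0.1,0,0,0],[0.45,0.1,0,-0.12,0,0,0],[0.45,0.15,0,-0.12,0,0,0],[0.45,0.15,0,-0.12,0,0,0]]]'; python3 - <<'E'
from h import *
p=shot('top','a.png');q=shot('side','b.png')
A=cv2.imread('pics/a.png')[180:260,210:310];B=cv2.imread('pics/b.png')[150:230,220:320]
cv2.imwrite('pics/ab11.png',cv2.resize(np.hstack([A,B]),None,fx=4,fy=4,interpolation=cv2.INTER_CUBIC))
for X in[(.478,.2355,.049),(.478,.2355,0)]: print((proj(p,X)-[210,180]+.5)*4,(proj(q,X)-[220,150]+.5)*4+[400,0])
E
```

```text
time_s: 14.45
tool_pos: [0.4748, 0.2346, 0.0437]
orientation: [-3.129, 0.004, 1.732]
contact_force: [0.3, -0.2, 0.4]
gripper_width: 0.0518
time_s: 14.95
tool_pos: [0.452, 0.387, 0.1651]
orientation: [-3.132, 0.003, 1.735]
contact_force: [0.8, -0.2, 1.2]
gripper_width: 0.0517
[143.05315343 158.50401196] [583.76626552 156.79549903]
[155.82042253 168.50882863] [587.95303508 213.04379213]
```

View pics/ab11.png

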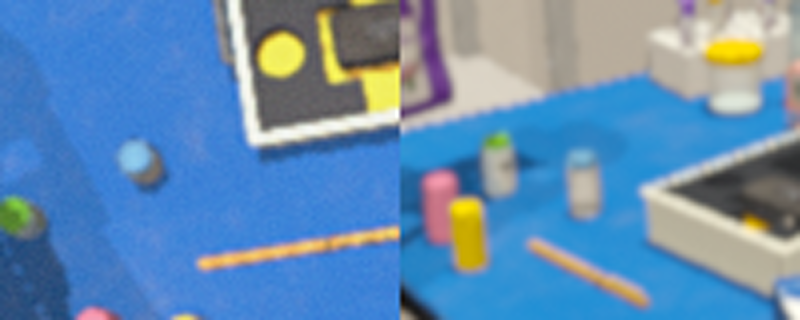

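```bash
python3 - <<'E'
from fit import *
p=np.load('T.npy',allow_pickle=True).item();q=np.load('D.npy',allow_pickle=True).item()
def cap(fn,c):
    a=cv2.cvtColor(cv2.imread(fn),cv2.COLOR_BGR2HSV).astype(int); x,y=c; w=a[y-6:y+7,x-6:x+7]
    m=(w[...,1]<150)&(w[...,2]>150)&(w[...,0]>90)&(w[...,0]<115); yy,xx=np.nonzero(m); print(m.astype(int)) ; return xx.mean()+x-6,yy.mean()+y-6
for fn,c in(('pics/a.png',(243,218)),('pics/top1.png',(238,235))):
    u=cap(fn,c); print(u,atz(p,*u,.049))
b=cv2.imread('pics/b.png'); h=cv2.cvtColor(b,cv2.COLOR_BGR2HSV).astype(int)
m=((h[...,1]<150)&(h[...,2]>110)); w=(250,176,282,214); mm=up(m,w); n,l,st,c=cv2.connectedComponentsWithStats(mm);
print(st[1:],c[1:]);k=1+np.argmin(np.hypot(*(c[1:]-[(266-250)*4,(196-176)*4]).T)); mm=(l==k).astype(np.uint8)
r=fit(lambda x:-iou(hullmask(q,cyl(x,.0125,0,.049),w),mm),[.478,.2375],[.006,.006]);print(r.x,r.fun)
E
```

```text
[[0 0 0 0 0 0 0 0 0 0 0 0 0]
 [0 0 0 0 0 0 0 0 0 0 0 0 0]
 [0 0 0 0 0 0 0 0 0 0 0 0 0]
 [0 0 0 0 1 1 1 1 1 1 0 0 0]
 [0 0 0 1 1 1 1 1 1 1 1 0 0]
 [0 0 0 1 1 1 1 1 1 1 1 0 0]
 [0 0 1 1 1 1 1 1 1 1 1 0 0]
 [0 0 1 1 1 1 1 1 1 1 1 0 0]
 [0 0 1 1 1 1 1 1 1 1 1 0 0]
 [0 0 0 1 1 1 1 1 1 1 0 0 0]
 [0 0 0 1 1 1 1 1 1 0 0 0 0]
 [0 0 0 0 1 1 1 0 0 0 0 0 0]
 [0 0 0 0 0 1 0 0 0 0 0 0 0]]
(np.float64(243.06060606060606), np.float64(218.77272727272728)) [0.47902406 0.24138507 0.049     ]
[[0 0 0 0 0 0 0 0 0 0 0 0 0]
 [0 0 0 0 0 0 0 0 0 0 0 0 0]
 [0 0 0 1 1 1 1 1 1 1 1 0 0]
 [0 0 0 1 1 1 1 1 1 1 0 1 0]
 [0 0 1 1 1 1 1 1 1 1 0 0 0]
 [0 0 1 1 1 1 1 1 1 1 0 0 0]
 [0 0 1 1 1 1 1 1 1 1 0 0 0]
 [0 0 1 1 1 1 1 1 1 1 0 0 0]
 [0 0 1 1 1 1 1 1 1 1 0 0 0]
 [0 0 1 1 1 1 1 1 1 1 0 0 0]
 [0 0 0 1 1 1 1 0 0 0 0 0 0]
 [0 0 0 0 0 1 0 0 0 0 0 0 0]
 [0 0 0 0 0 0 0 0 0 0 0 0 0]]
(np.float64(237.68115942028984), np.float64(234.84057971014494)) [0.436438   0.25459593 0.049     ]
[[   0    0    8    4   31]
 [  44   44   40   72 2524]
 [ 116   76   12   60  350]
 [   4  132   52   20  702]] [[  3.38709677   1.4516129 ]
 [ 63.37361331  80.23494453]
 [123.89714286 100.19714286]
 [ 23.67521368 143.16381766]]
[0.47628348 0.23894841] -0.8489236790606653
```

```bash
python3 go.py .478 .2408 .07 1.728; python3 -m crank '[[[0.45,-0.05,0,0.02,0,0,0],[0.45,-0.1,0,0.04,0,0,0],[0.45,-0.145,0.003,0.06,0,0,0],[0.45,-0.148,0.003,0.09,0,0,0],[0.45,-0.148,0.003,0.095,0,0,0]]]';python3 go.py .478 .2408 .0195 1.728
```

```text
t 15.05 shift [-0.1471  0.0032  0.0943] turn [-0.0115  0.0036  0.0079] deg 0.8
time_s: 15.55
tool_pos: [0.4752, 0.2367, 0.0654]
orientation: [-3.122, 0.005, 1.732]
contact_force: [-0.7, -0.4, 0.6]
gripper_width: 0.0516
t 15.55 shift [0.0039 0.0043 0.0458] turn [-0.0194  0.0047  0.004 ] deg 1.2
```

```bash
python3 -m crank '[[[0.45,0.004,0.004,0.01,-0.019,0.005,0],[0.45,0.004,0.004,0.025,-0.019,0.005,0],[0.45,0.004,0.004,0.038,-0.019,0.005,0],[0.45,0.004,0.004,0.046,-0.019,0.005,0],[0.45,0.004,0.004,0.046,-0.019,0.005,0]]]';python3 go.py .478 .2408 .0195 1.728
```

```text
time_s: 16.05
tool_pos: [0.4766, 0.2409, 0.0181]
orientation: [-3.139, -0.0, 1.733]
contact_force: [-0.0, 0.2, -0.2]
gripper_width: 0.0516
t 16.05 shift [-0.0003  0.0013 -0.0014] turn [-0.0029 -0.0001  0.0046] deg 0.3
```

```bash
python3 -m crank '[[[0.55,0,0.001,-0.001,-0.003,0,0],[0.65,0,0.001,-0.001,-0.003,0,0],[0.85,0,0.001,-0.001,-0.003,0,0],[0.85,0,0.001,-0.001,-0.003,0,0],[0.85,0,0.001,-0.001,-0.003,0,0]]]' 20; python3 -m crank '[[[0.85,0,0,0,0,0,0],[0.85,0,0,-0.03,0,0,0],[0.85,0,0,-0.06,0,0,0],[0.85,0,0,-0.09,0,0,0],[0.85,0,0,-0.09,0,0,0]]]' 20; python3 - <<'E'
from h import *
q=shot('side','b.png'); P=ctrl.sense()['tool_pos']
B=cv2.imread('pics/b.png')[120:200,225:305]
cv2.imwrite('pics/ab12.png',cv2.resize(B,None,fx=7,fy=7,interpolation=cv2.INTER_CUBIC))
for z in(-.0195,.0295): print((proj(q,P+[0,0,z])-[225,120]+.5)*7)
E
python3 go.py .5505 .147 .11 1.728
```

```text
time_s: 16.55
tool_pos: [0.478, 0.2412, 0.0196]
orientation: [3.141, -0.0, 1.733]
contact_force: [-0.5, -0.3, 1.2]
gripper_width: 0.0245
time_s: 17.05
tool_pos: [0.481, 0.242, 0.1141]
orientation: [3.132, -0.001, 1.733]
contact_force: [0.5, 0.4, 0.1]
gripper_width: 0.024
[276.4196698  390.78814227]
[268.62871603 286.80015529]
t 17.1 shift [-0.1047  0.0549  0.0019] turn [ 0.0056 -0.0007  0.0045] deg 0.4
```

View pics/ab12.png

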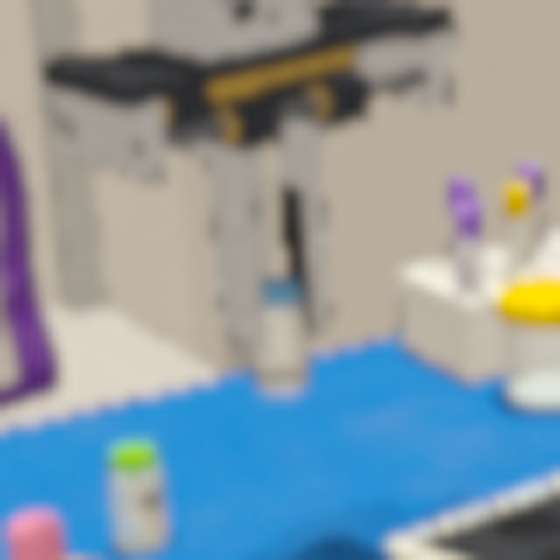

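```bash
python3 -m crank '[[[0.85,-0.035,0.018,0,0.003,0,0.004],[0.85,-0.07,0.037,0,0.005,0,0.004],[0.85,-0.1,0.053,0,0.005,0,0.004],[0.85,-0.1045,0.0555,0,0.005,0,0.004],[0.85,-0.1045,0.0555,0,0.005,0,0.004]]]'; python3 go.py .5506 .1468 .067 1.728
```

```text
time_s: 17.6
tool_pos: [0.5503, 0.1467, 0.1102]
orientation: [-3.139, -0.001, 1.727]
contact_force: [1.0, 0.3, -0.2]
gripper_width: 0.0242
t 17.6 shift [0.     0.0004 0.0432] turn [-0.0024 -0.0012 -0.0012] deg 0.2
```

```bash
python3 -m crank '[[[0.85,0,0,0.01,0,0,0],[0.85,0,0,0.022,0,0,0],[0.85,0,0,0.034,0,0,0],[0.85,0,0,0.042,0,0,0],[0.85,0,0,0.046,0,0,0]]]'; python3 go.py .5508 .1468 .0465 1.728;  python3 - <<'E'
from h import *
q=shot('side','b.png'); P=ctrl.sense()['tool_pos']
B=cv2.imread('pics/b.png')[150:220,275:345]
cv2.imwrite('pics/ab13.png',cv2.resize(B,None,fx=8,fy=8,interpolation=cv2.INTER_CUBIC))
for z in(-.0195,.0295): print((proj(q,P+[0,0,z])-[275,150]+.5)*8)
E
```

```text
time_s: 18.1
tool_pos: [0.549, 0.147, 0.0625]
orientation: [-3.137, -0.001, 1.727]
contact_force: [-0.5, -0.4, -0.0]
gripper_width: 0.024
t 18.1 shift [-0.0005  0.0018  0.016 ] turn [-0.0047 -0.0014 -0.0006] deg 0.3
[199.70012518 353.66695259]
[195.23520755 235.69006083]
```

View pics/ab13.png

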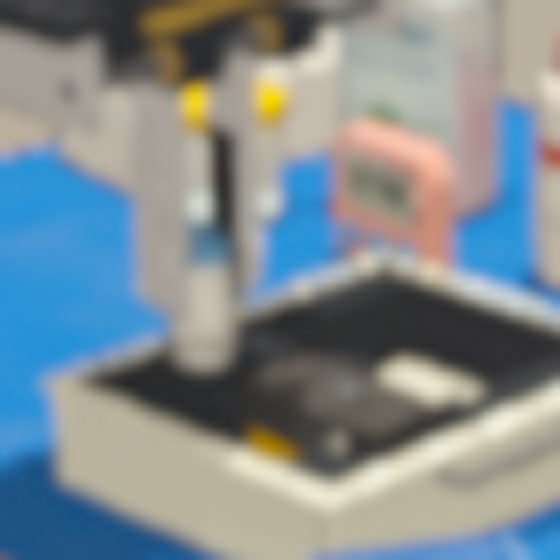

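```bash
python3 -m crank '[[[0.85,0,-0.0005,0.002,-0.004,0,0],[0.85,0,-0.0005,0.004,-0.004,0,0],[0.85,0,-0.0005,0.006,-0.004,0,0],[0.85,0,-0.0005,0.0075,-0.004,0,0],[0.85,0,-0.0005,0.0075,-0.004,0,0]]]'; python3 go.py .549 .147 .0465 1.728;  python3 - <<'E'
from h import *
s=ctrl.sense(); print(s['contact_force'],s['moment'])
E
```

```text
time_s: 18.65
tool_pos: [0.5486, 0.1468, 0.055]
orientation: [-3.141, -0.001, 1.727]
contact_force: [0.6, 0.4, -0.2]
gripper_width: 0.0244
t 18.65 shift [0.0002 0.0004 0.0085] turn [-0.0007 -0.0014 -0.0009] deg 0.1
[ 0.6162977   0.39709807 -0.18449978] [-0.03627372  0.06986258  0.01804993]
```

No contact with the bottom already about 6 mm below the foam top, so it is going in. I continue.

```bash
python3 -m crank '[[[0.85,0,0,0.002,0,0,0],[0.85,0,0,0.004,0,0,0],[0.85,0,0,0.006,0,0,0],[0.85,0,0,0.0075,0,0,0],[0.85,0,0,0.0075,0,0,0]]]'; python3 go.py .549 .147 .0465 1.728
```

```text
time_s: 19.15
tool_pos: [0.5483, 0.1468, 0.0471]
orientation: [-3.14, -0.001, 1.727]
contact_force: [0.3, -0.2, 0.7]
gripper_width: 0.0244
t 19.15 shift [0.0001 0.0007 0.0006] turn [-0.0014 -0.0015 -0.0008] deg 0.1
```

```bash
python3 -m crank '[[[0.8,0,0,0,0,0,0],[0.7,0,0,0,0,0,0],[0.6,0,0,0,0,0,0],[0.55,0,0,0,0,0,0],[0.55,0,0,0,0,0,0]]]'; python3 -m crank '[[[0.5,0,0,-0.02,0,0,0],[0.4,0,0,-0.05,0,0,0],[0.3,0,0,-0.1,0,0,0],[0.2,-0.05,-0.03,-0.14,0,0,0],[0.05,-0.1,-0.06,-0.17,0,0,0]]]' 
python3 - <<'E'
from h import *
# target: above/at carton, down pose with tool y along carton x
print(np.pi/2-.34)
E
python3 go.py .436 -.167 .28 1.231
```

```text
time_s: 19.65
tool_pos: [0.5484, 0.1468, 0.0472]
orientation: [-3.14, -0.001, 1.727]
contact_force: [-0.4, 0.5, 0.2]
gripper_width: 0.0419
time_s: 20.15
tool_pos: [0.5172, 0.0675, 0.2022]
orientation: [3.14, -0.001, 1.73]
contact_force: [0.1, -1.7, 0.1]
gripper_width: 0.0757
1.2307963267948965
t 20.15 shift [-0.2187 -0.1172 -0.0781] turn [ 0.0017 -0.001   0.4989] deg 28.6
```

```bash
cat > cart.py <<'E'
import sys; from h import *
# args: x y z yaw theta(deg about tool y)
a=[float(x) for x in sys.argv[1:6]]
to(a[:3],Ro.from_euler('z',a[3])*Ro.from_euler('x',np.pi)*Ro.from_euler('y',np.radians(a[4])))
print(np.round(ctrl.sense()['joint_positions'],2))
E
python3 cart.py .39 -.27 .25 1.231 0; python3 - <<'E'
from h import *
p=shot('top','a.png');q=shot('side','b.png')
A=cv2.imread('pics/a.png')[130:220,250:340];B=cv2.imread('pics/b.png')[150:240,270:360]
cv2.imwrite('pics/ab14.png',cv2.resize(np.hstack([A,B]),None,fx=4,fy=4,interpolation=cv2.INTER_CUBIC))
E
```

```text
t 20.15 shift [-0.3131 -0.179  -0.0483] turn [ 0.0017 -0.001   0.4989] deg 28.6
[-0.09 -0.06  1.89  0.    1.31 -0.25]
```

View pics/ab14.png

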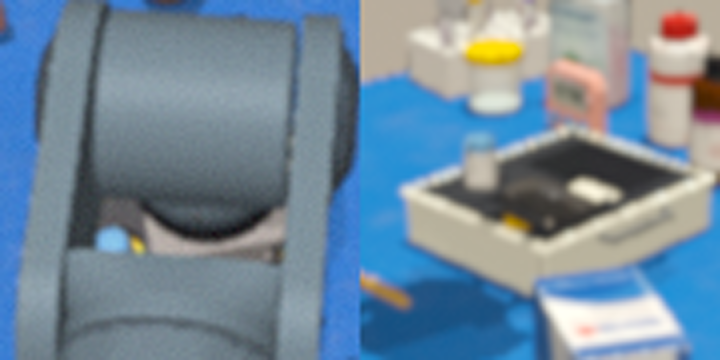

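The vial stands upright in its pocket, at (480,162) in the right half. Next the carton: I move past it to the right, then tilt.

```bash
python3 -m crank '[[[0,-0.042,-0.024,-0.01,0,0,0.1],[0,-0.085,-0.048,-0.02,0,0,0.2],[0,-0.127,-0.073,-0.03,0,0,0.3],[0,-0.17,-0.097,-0.04,0,0,0.4],[0,-0.212,-0.121,-0.05,0,0,0.499]]]'; python3 cart.py .40 -.262 .22 1.231 20;
```

```text
time_s: 20.75
tool_pos: [0.4305, -0.1617, 0.2528]
orientation: [3.136, -0.002, 1.221]
contact_force: [1.4, 0.1, -0.1]
gripper_width: 0.0939
t 20.75 shift [-0.1047  0.0056  0.0326] turn [ 0.0071  0.3468 -0.009 ] deg 19.9
[-0.61 -0.26  1.98  0.    1.42 -0.26]
```

```bash
python3 -m crank '[[[0,-0.025,0.002,0,0,0.1,0],[0,-0.05,0.003,0,0,0.2,0],[0,-0.075,0.005,0.01,0,0.3,0],[0,-0.1,0.005,0.02,0,0.4,0],[0,-0.105,0.005,0.03,0,0.45,0]]]'; python3 cart.py .403 -.26 .147 1.231 45;
```

```text
time_s: 21.25
tool_pos: [0.3986, -0.2644, 0.2212]
orientation: [3.137, -0.456, 1.219]
contact_force: [-0.3, 0.1, -1.1]
gripper_width: 0.0942
t 21.25 shift [-0.0276  0.0023  0.0691] turn [ 0.0119  0.3297 -0.009 ] deg 18.9
[-1.04 -0.05  1.9   0.35  1.59 -0.73]
```

```bash
python3 cart.py .400 -.268 .137 1.231 50;
```

```text
t 21.25 shift [-0.0397  0.0022  0.0744] turn [ 0.0123  0.417  -0.0085] deg 23.9
[-1.04 -0.05  1.9   0.35  1.59 -0.73]
```

```bash
python3 -m crank '[[[0,-0.012,0.001,0.02,0.004,0.13,-0.003],[0,-0.024,0.002,0.04,0.008,0.26,-0.006],[0,-0.037,0.002,0.065,0.012,0.38,-0.008],[0,-0.04,0.002,0.074,0.012,0.417,-0.008],[0,-0.04,0.002,0.074,0.012,0.417,-0.008]]]'; python3 cart.py .400 -.268 .137 1.231 50; python3 - <<'E'
from h import *
p=shot('top','a.png');q=shot('side','b.png')
A=cv2.imread('pics/a.png')[180:300,340:460];B=cv2.imread('pics/b.png')[180:300,270:390]
cv2.imwrite('pics/ab15.png',cv2.resize(np.hstack([A,B]),None,fx=3.3,fy=3.3,interpolation=cv2.INTER_CUBIC))
E
```

```text
time_s: 21.75
tool_pos: [0.3988, -0.2669, 0.1339]
orientation: [-3.132, -0.878, 1.222]
contact_force: [-0.2, 0.9, 0.2]
gripper_width: 0.0943
t 21.75 shift [ 0.002   0.0015 -0.0024] turn [-0.0025 -0.0055 -0.0056] deg 0.5
[-1.16  0.29  1.85  0.56  1.7  -0.95]
```

View pics/ab15.png

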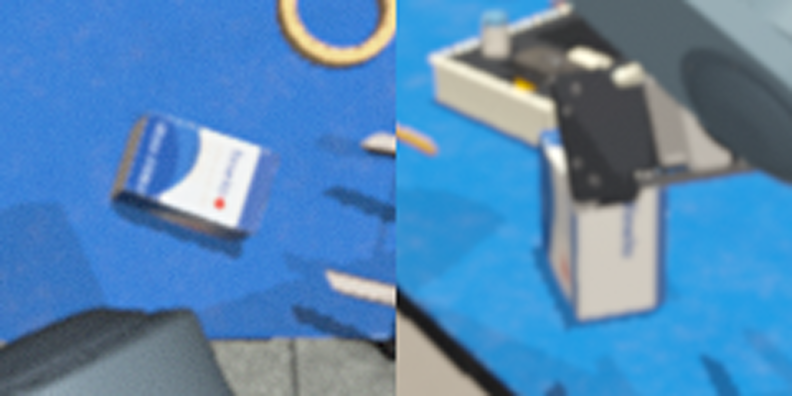

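```bash
python3 cart.py .4386 -.1598 .0406 1.231 50; python3 -m crank '[[[0,0.001,0.0015,0.03,0,0,-0.005],[0,0.001,0.0015,0.06,0,0,-0.005],[0,0.001,0.0015,0.09,0,0,-0.005],[0,0.001,0.0015,0.12,0,0,-0.005],[0,0.001,0.0015,0.145,0,0,-0.005]]]'; python3 cart.py .4386 -.1598 .0406 1.231 50
```

```text
t 21.85 shift [1.000e-04 3.000e-04 1.502e-01] turn [-0.0001  0.0002 -0.0005] deg 0.0
[-1.16  0.28  1.85  0.56  1.7  -0.95]
time_s: 22.35
tool_pos: [0.4397, -0.1626, 0.0454]
orientation: [3.132, -0.87, 1.243]
contact_force: [0.7, -0.0, -0.4]
gripper_width: 0.094
t 22.35 shift [-0.0022 -0.002   0.0049] turn [0.0005 0.0031 0.0076] deg 0.5
[-1.    0.35  1.99  0.65  1.46 -0.97]
```

```bash
python3 -m crank '[[[0.1,-0.001,-0.0015,0.003,0,0.003,0.008],[0.2,-0.001,-0.0015,0.003,0,0.003,0.008],[0.3,-0.001,-0.0015,0.003,0,0.003,0.008],[0.45,-0.001,-0.0015,0.003,0,0.003,0.008],[0.45,-0.001,-0.0015,0.003,0,0.003,0.008]]]' 20;python3 -m crank '[[[0.45,0,0,0,0,0,0],[0.45,0,0,0,0,0,0],[0.45,0,0,0,0,0,0],[0.45,0,0,0,0,0,0],[0.45,0,0,0,0,0,0]]]' 25; python3 - <<'E'
from h import *
p=shot('top','a.png');q=shot('side','b.png')
A=cv2.imread('pics/a.png')[180:300,340:460];B=cv2.imread('pics/b.png')[180:300,270:390]
cv2.imwrite('pics/ab16.png',cv2.resize(np.hstack([A,B]),None,fx=3.3,fy=3.3,interpolation=cv2.INTER_CUBIC))
s=ctrl.sense();print(s['tool_pos'],s['orientation'])
E
```

```text
time_s: 22.85
tool_pos: [0.4392, -0.1621, 0.0437]
orientation: [3.139, -0.871, 1.232]
contact_force: [-2.2, -1.8, 5.0]
gripper_width: 0.0639
time_s: 23.35
tool_pos: [0.4393, -0.1622, 0.0438]
orientation: [3.139, -0.871, 1.232]
contact_force: [0.8, -1.0, 1.4]
gripper_width: 0.0639
[ 0.43930931 -0.16217919  0.04374884] [ 3.1385768  -0.87124235  1.23194773]
```

View pics/ab16.png

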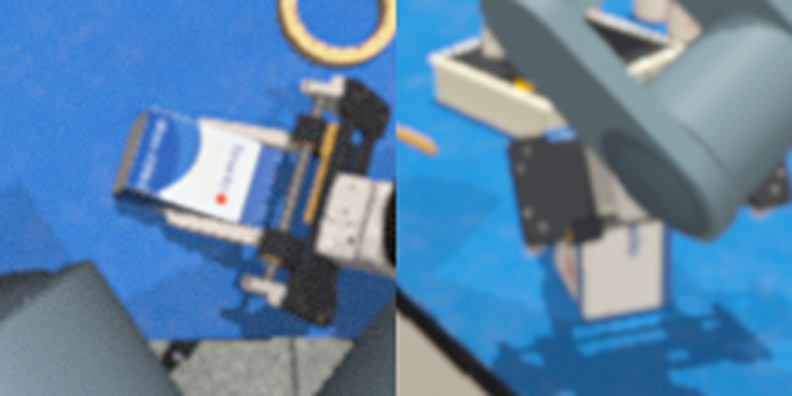

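```bash
python3 -m crank '[[[0.45,0.015,0,-0.013,0,0,0],[0.45,0.034,0,-0.028,0,0,0],[0.45,0.054,0,-0.045,0,-0.05,0],[0.45,0.073,0,-0.06,0,-0.15,0],[0.45,0.092,0,-0.077,0,-0.25,0]]]' 25; python3 cart.py .435 -.165 .16 1.231 -40
```

```text
time_s: 23.95
tool_pos: [0.4386, -0.1616, 0.164]
orientation: [3.141, -0.618, 1.229]
contact_force: [0.2, -0.4, -0.8]
gripper_width: 0.064
t 23.95 shift [-0.006  -0.0023  0.0007] turn [ 5.0000e-04 -1.3163e+00 -2.5000e-03] deg 75.4
[-0.91 -0.01  2.02  0.51  1.51 -0.7 ]
```

```bash
python3 -m crank '[[[0.45,0,0,0,0,-0.12,0],[0.45,0,0,0,0,-0.24,0],[0.45,0,0,0,0,-0.36,0],[0.45,0,0,0,0,-0.48,0],[0.45,0,0,0,0,-0.6,0]]]' 25; python3 cart.py .435 -.165 .16 1.231 -40
```

```text
time_s: 24.45
tool_pos: [0.4384, -0.1613, 0.1643]
orientation: [3.14, -0.014, 1.229]
contact_force: [-0.8, -0.5, -0.2]
gripper_width: 0.0637
t 24.45 shift [-0.0047 -0.002   0.0042] turn [ 4.000e-04 -7.118e-01 -2.800e-03] deg 40.8
[-0.6  -0.16  2.05  0.01  1.25 -0.27]
```

```bash
python3 -m crank '[[[0.45,0,0,0,0,-0.14,0],[0.45,0,0,0,0,-0.28,0],[0.45,0,0,0,0,-0.42,0],[0.45,0,0,0,0,-0.56,0],[0.45,0,0,0,0,-0.685,0]]]' 25; python3 cart.py .435 -.165 .16 1.231 -40.1;  python3 - <<'E'
from h import *
p=shot('top','a.png');q=shot('side','b.png')
A=cv2.imread('pics/a.png')[150:270,340:460];B=cv2.imread('pics/b.png')[140:260,270:390]
cv2.imwrite('pics/ab17.png',cv2.resize(np.hstack([A,B]),None,fx=3.3,fy=3.3,interpolation=cv2.INTER_CUBIC))
E
```

```text
time_s: 24.95
tool_pos: [0.4384, -0.1605, 0.1644]
orientation: [3.139, 0.676, 1.228]
contact_force: [0.6, -0.4, -1.8]
gripper_width: 0.064
t 24.95 shift [-0.0015 -0.0017  0.0068] turn [ 0.0007 -0.0237 -0.0022] deg 1.4
[-0.22  0.01  2.02 -0.7   1.29  0.39]
```

View pics/ab17.png

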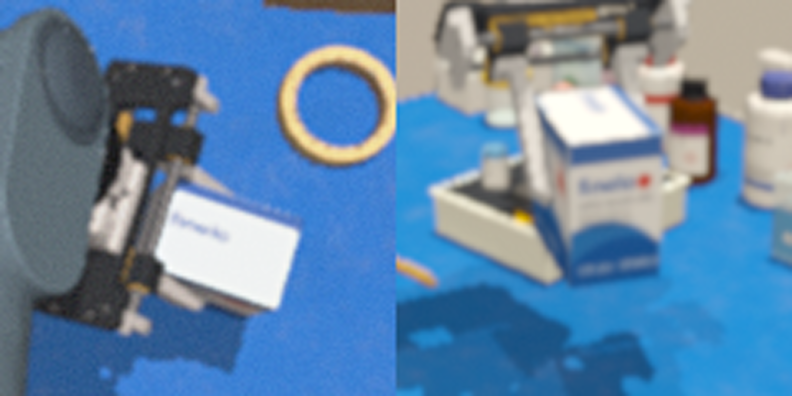

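```bash
python3 -m crank '[[[0.45,0.013,0,0.015,0,-0.02,0],[0.45,0.026,0,0.03,0,-0.024,0],[0.45,0.042,0,0.05,0,-0.024,0],[0.45,0.058,0,0.069,0,-0.024,0],[0.45,0.064,0,0.077,0,-0.024,0]]]' 25; python3 cart.py .4375 -.161 .0473 1.231 -40.1
```

```text
time_s: 25.55
tool_pos: [0.4358, -0.1566, 0.0592]
orientation: [-3.13, 0.694, 1.238]
contact_force: [0.2, 0.2, -0.5]
gripper_width: 0.0638
t 25.55 shift [0.0049 0.0032 0.0114] turn [-0.0074 -0.0061  0.0055] deg 0.6
[-0.21  0.2   2.05 -0.77  1.15  0.55]
```

```bash
python3 -m crank '[[[0.45,0.001,0,0.001,-0.005,-0.006,0.005],[0.45,0.003,0,0.004,-0.007,-0.006,0.005],[0.45,0.0045,0,0.0055,-0.007,-0.006,0.005],[0.45,0.0058,0,0.007,-0.007,-0.006,0.005],[0.45,0.0058,0,0.007,-0.007,-0.006,0.005]]]' 25; python3 cart.py .4375 -.161 .0473 1.231 -40.1
```

```text
time_s: 26.05
tool_pos: [0.436, -0.1566, 0.0505]
orientation: [3.141, 0.7, 1.231]
contact_force: [0.4, 0.5, -0.4]
gripper_width: 0.0638
t 26.05 shift [-0.0007  0.0029  0.0048] turn [ 0.0002 -0.0003  0.0001] deg 0.0
[-0.2   0.22  2.05 -0.78  1.13  0.58]
```

```bash
python3 -m crank '[[[0.45,0.0006,0,0.0008,0,0,0],[0.45,0.0013,0,0.0015,0,0,0],[0.45,0.002,0,0.0023,0,0,0],[0.45,0.0026,0,0.003,0,0,0],[0.45,0.0026,0,0.003,0,0,0]]]' 25; python3 cart.py .4375 -.161 .0473 1.231 -40.1
```

```text
time_s: 26.55
tool_pos: [0.4359, -0.1565, 0.0464]
orientation: [-3.141, 0.7, 1.232]
contact_force: [-0.9, 0.1, -1.5]
gripper_width: 0.064
t 26.55 shift [-0.0034  0.003   0.0017] turn [ 0.     -0.0003  0.0004] deg 0.0
[-0.2   0.23  2.05 -0.79  1.12  0.59]
```

Not yet in contact. I take a side look and continue down.

```bash
python3 -m crank '[[[0.45,0.0006,0,0.0008,0,0,0],[0.45,0.0013,0,0.0015,0,0,0],[0.45,0.002,0,0.0023,0,0,0],[0.45,0.0026,0,0.003,0,0,0],[0.45,0.0026,0,0.003,0,0,0]]]' 25; python3 cart.py .4375 -.161 .0473 1.231 -40.1; python3 - <<'E'
from h import *
p=shot('top','a.png');q=shot('side','b.png')
A=cv2.imread('pics/a.png')[170:270,340:440];B=cv2.imread('pics/b.png')[190:290,280:380]
cv2.imwrite('pics/ab18.png',cv2.resize(np.hstack([A,B]),None,fx=4,fy=4,interpolation=cv2.INTER_CUBIC))
E
```

```text
time_s: 27.05
tool_pos: [0.436, -0.1567, 0.0454]
orientation: [-3.141, 0.704, 1.23]
contact_force: [-7.5, 9.0, 21.6]
gripper_width: 0.0638
t 27.05 shift [-0.0039  0.0028  0.0008] turn [-0.0017  0.004  -0.0009] deg 0.3
[-0.2   0.24  2.05 -0.79  1.13  0.59]
```

View pics/ab18.png

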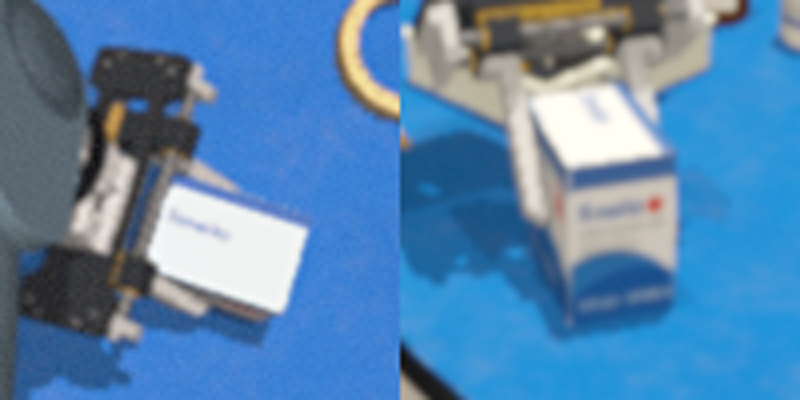

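```bash
python3 -m crank '[[[0.45,0,0,0,0,0,0],[0.3,0,0,0,0,0,0],[0.1,0,0,0,0,0,0],[0,0,0,0,0,0,0],[0,0,0,0,0,0,0]]]'; python3 -m crank '[[[0,0,0,-0.01,0,0,0],[0,0,0,-0.03,0,0,0],[0,0,0,-0.07,0,0,0],[0,0,0,-0.12,0,0,0],[0,0,0,-0.16,0,0,0]]]'; python3 - <<'E'
from h import *
p=shot('top','a.png');q=shot('side','b.png')
A=cv2.imread('pics/a.png')[170:270,340:440];B=cv2.imread('pics/b.png')[190:290,280:380]
cv2.imwrite('pics/ab19.png',cv2.resize(np.hstack([A,B]),None,fx=4,fy=4,interpolation=cv2.INTER_CUBIC))
E
python3 cart.py .42 -.18 .22 1.231 0
```

```text
time_s: 27.65
tool_pos: [0.4358, -0.1568, 0.0452]
orientation: [-3.14, 0.704, 1.23]
contact_force: [0.5, -0.9, 0.9]
gripper_width: 0.0863
time_s: 28.15
tool_pos: [0.4715, -0.0576, 0.1696]
orientation: [3.141, 0.703, 1.229]
contact_force: [-0.0, -0.1, -0.1]
gripper_width: 0.0939
t 28.25 shift [-0.1334 -0.0106  0.0499] turn [ 0.009   0.7004 -0.0012] deg 40.1
[ 0.    0.11  1.9  -0.66  1.43  0.54]
```

View pics/ab19.png

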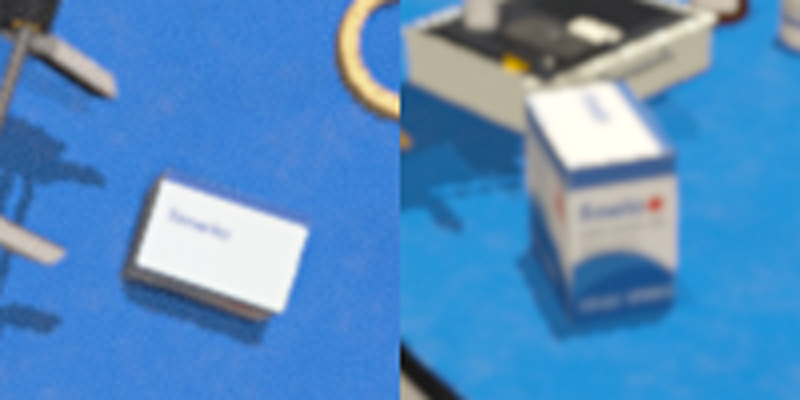

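The carton stands upright and free, with the broad blue band at its foot. I fit its pose.

```bash
python3 - <<'E'
from fit import *
p=viewer.get_image('top');q=viewer.get_image('side')
ms=[]
for P in (p,q):
    s=viewer.silhouettes(P,'carton')[0]; e=np.round(s['extent']).astype(int); print(e,s['conf']); w=(e[0]-12,e[1]-12,e[2]+12,e[3]+12); ms.append((P,w,up(s['region'],w)))
for sel in (ms,ms[:1],ms[1:]):
    r=fit(lambda x:-sum(iou(hullmask(P,box(x,x[2],.064,.094,0,.106),w),m) for P,w,m in sel),[.431,-.175,-.34],[.01,.01,.08]); print(np.round(r.x,4),r.fun/len(sel))
# top-face corners in top view (by eye /4 +340,170)
for u,v in((163,175),(310,225),(286,313),(134,268)): print(atz(p,340+u/4-.5,170+v/4-.5,.106))
E
```

```text
[368 210 418 251] 0.6
[312 210 350 271] 0.61
[ 0.4402 -0.1521 -0.3552] -0.9671760968886063
[ 0.4402 -0.1524 -0.3348] -0.961738782051282
[ 0.4399 -0.1523 -0.3574] -0.9743219940429534
[ 0.48019806 -0.11515252  0.106     ]
[ 0.44737725 -0.2056394   0.106     ]
[ 0.39283931 -0.18764891  0.106     ]
[ 0.42188394 -0.0947318   0.106     ]
```

```bash
python3 cart.py .438 -.152 .17 1.229 0; python3 -m crank '[[[0,-0.02,0,-0.04,0,0.12,0],[0,-0.04,0,-0.04,0,0.26,0],[0,-0.07,-0.001,-0.02,0,0.4,0],[0,-0.09,-0.001,0.01,0,0.54,0],[0,-0.099,-0.002,0.05,0,0.69,0]]]'; python3 cart.py .438 -.152 .17 1.229 0
```

```text
t 28.45 shift [-0.0771  0.0014  0.06  ] turn [-0.0038  0.7047  0.0009] deg 40.4
[-0.    0.12  1.91 -0.66  1.43  0.54]
time_s: 28.95
tool_pos: [0.4319, -0.1624, 0.1936]
orientation: [3.138, 0.011, 1.228]
contact_force: [0.8, -0.0, -0.3]
gripper_width: 0.094
t 28.95 shift [0.0121 0.0021 0.0235] turn [ 0.0033  0.0107 -0.0005] deg 0.6
[-0.6  -0.21  2.04 -0.01  1.3  -0.26]
```

```bash
python3 -m crank '[[[0,0.012,0.002,0.01,0.003,0.011,0],[0,0.012,0.002,0.03,0.003,0.011,0],[0,0.012,0.002,0.045,0.003,0.011,0],[0,0.012,0.002,0.055,0.003,0.011,0],[0,0.012,0.002,0.055,0.003,0.011,0]]]'; python3 cart.py .438 -.152 .062 1.229 0; python3 - <<'E'
from h import *
q=shot('side','b.png')
B=cv2.imread('pics/b.png')[160:280,270:390]
cv2.imwrite('pics/ab20.png',cv2.resize(B,None,fx=4.5,fy=4.5,interpolation=cv2.INTER_CUBIC))
E
```

```text
time_s: 29.45
tool_pos: [0.4361, -0.1513, 0.1359]
orientation: [-3.137, -0.001, 1.228]
contact_force: [0.5, 1.2, -1.2]
gripper_width: 0.0939
t 29.45 shift [-0.0001  0.0024  0.0738] turn [-0.0051 -0.0013 -0.0008] deg 0.3
[-0.58 -0.13  2.08  0.    1.19 -0.24]
```

View pics/ab20.png

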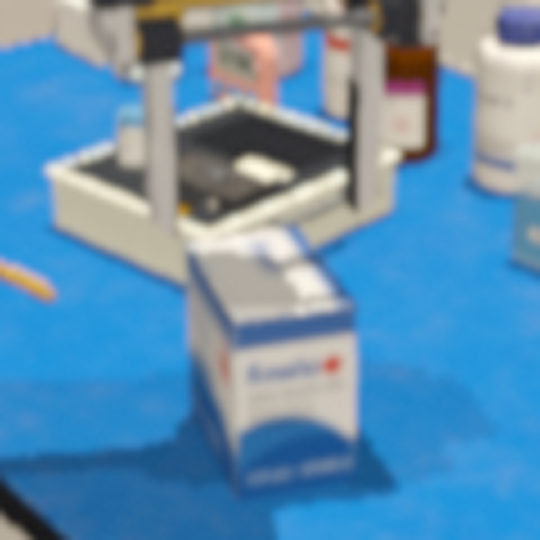

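The fingers straddle the carton symmetrically above it, at (162,230) and (370,210). I descend.

```bash
python3 -m crank '[[[0,0,0.002,0.015,-0.005,0,0],[0,0,0.002,0.03,-0.005,0,0],[0,0,0.002,0.048,-0.005,0,0],[0,0,0.002,0.065,-0.005,0,0],[0,0,0.002,0.073,-0.005,0,0]]]'; python3 -m crank '[[[0.1,0,0,0,0,0,0],[0.2,0,0,0,0,0,0],[0.3,0,0,0,0,0,0],[0.45,0,0,0,0,0,0],[0.45,0,0,0,0,0,0]]]' 20; python3 -m crank '[[[0.45,0,0,0,0,0,0],[0.45,0,0,0,0,0,0],[0.45,0,0,-0.02,0,0,0],[0.45,0,0,-0.05,0,0,0],[0.45,0,0,-0.08,0,0,0]]]' 25; python3 cart.py .6326 .1086 .15 1.728 0
```

```text
time_s: 30.0
tool_pos: [0.4386, -0.1517, 0.0635]
orientation: [3.14, -0.001, 1.229]
contact_force: [-0.1, 0.9, -0.3]
gripper_width: 0.094
time_s: 30.5
tool_pos: [0.4391, -0.152, 0.0643]
orientation: [3.139, -0.001, 1.23]
contact_force: [-0.4, 0.7, 3.3]
gripper_width: 0.0636
time_s: 31.0
tool_pos: [0.4382, -0.1515, 0.1446]
orientation: [3.141, -0.001, 1.229]
contact_force: [-0.0, 0.2, -1.4]
gripper_width: 0.0638
t 31.0 shift [ 0.3102  0.0961 -0.0051] turn [ 0.0009 -0.0008 -0.4986] deg 28.6
[-0.58 -0.14  2.07  0.    1.21 -0.24]
```

```bash
python3 -m crank '[[[0.45,0.04,0.012,-0.01,0,0,-0.07],[0.45,0.08,0.025,-0.02,0,0,-0.14],[0.45,0.12,0.037,-0.03,0,0,-0.2],[0.45,0.16,0.05,-0.03,0,0,-0.27],[0.45,0.2,0.062,-0.03,0,0,-0.34]]]' 25; python3 cart.py .6325 .109 .17 1.728 0
```

```text
time_s: 31.5
tool_pos: [0.5645, 0.0176, 0.175]
orientation: [3.14, -0.001, 1.572]
contact_force: [0.3, -1.3, -0.8]
gripper_width: 0.0641
t 31.5 shift [0.0912 0.0681 0.0051] turn [ 0.0016 -0.0004 -0.1557] deg 8.9
[-0.17  0.08  1.81  0.    1.26 -0.17]
```

```bash
python3 -m crank '[[[0.45,0.03,0.022,0,0,0,-0.05],[0.45,0.06,0.045,0,0,0,-0.1],[0.45,0.085,0.064,0,0,0,-0.155],[0.45,0.091,0.068,0.005,0,0,-0.155],[0.45,0.091,0.068,0.005,0,0,-0.155]]]' 25; python3 -m crank '[[[0.45,0,0,0.02,0,0,0],[0.45,0,0,0.035,0,0,0],[0.45,0,0,0.045,0,0,0],[0.45,0,0,0.045,0,0,0],[0.45,0,0,0.045,0,0,0]]]' 25; python3 cart.py .6325 .109 .12 1.728 0; python3 - <<'E'
from h import *
q=shot('side','b.png')
B=cv2.imread('pics/b.png')[130:230,270:370]
cv2.imwrite('pics/ab21.png',cv2.resize(B,None,fx=6,fy=6,interpolation=cv2.INTER_CUBIC))
P=ctrl.sense()['tool_pos'];print(P)
c,s=np.cos(.157),np.sin(.157)
for a,b in((-.032,-.047),(-.032,.047),(.032,-.047)):
    for z in (-.0643,.0417): print('carton',a,b,z,(proj(q,P+[c*a-s*b,s*a+c*b,z])-[270,130]+.5)*6)
for a,b in((-.09,-.076),(-.09,.076),(.09,-.076)): print('tray',(proj(q,(.594+c*a-s*b,.102+s*a+c*b,.044))-[270,130]+.5)*6)
E
```

```text
time_s: 32.0
tool_pos: [0.6317, 0.1093, 0.1685]
orientation: [-3.14, -0.0, 1.728]
contact_force: [-0.4, 0.2, -1.8]
gripper_width: 0.0639
time_s: 32.5
tool_pos: [0.6316, 0.1089, 0.1237]
orientation: [-3.141, -0.0, 1.727]
contact_force: [-0.7, -0.3, -1.2]
gripper_width: 0.0637
t 32.5 shift [-0.      0.0009  0.0037] turn [-0.0011 -0.0004 -0.0006] deg 0.1
[-0.01  0.31  1.64  0.    1.2  -0.16]
[0.6320546  0.1090242  0.12432877]
carton -0.032 -0.047 -0.0643 [374.30746742 381.04590978]
carton -0.032 -0.047 0.0417 [373.78311018 178.50029239]
carton -0.032 0.047 -0.0643 [245.12481926 333.4729124 ]
carton -0.032 0.047 0.0417 [240.13082395 139.6119828 ]
carton 0.032 -0.047 -0.0643 [459.99596713 346.11235871]
carton 0.032 -0.047 0.0417 [462.52631764 149.15654139]
tray [277.94998414 487.72325591]
tray [ 70.83449399 399.7761322 ]
tray [528.02581135 379.59487778]
```

View pics/ab21.png

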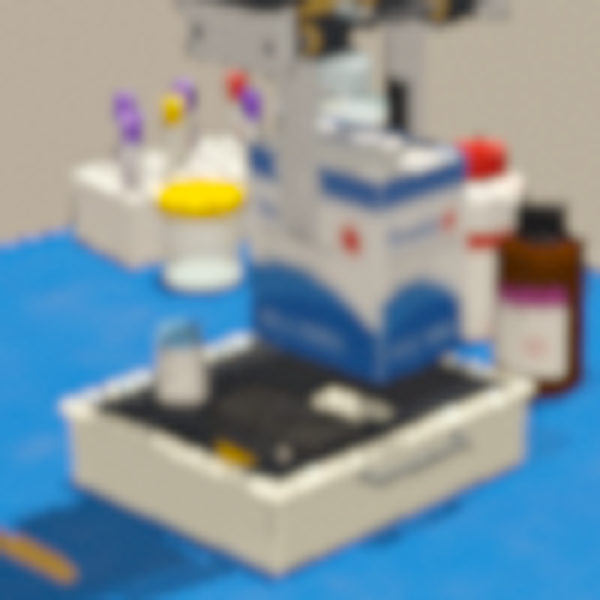

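```bash
python3 cart.py .6317 .1093 .111 1.728 0; python3 -m crank '[[[0.45,0,0,0.004,0,0,0],[0.45,0,0,0.008,0,0,0],[0.45,0,0,0.012,0,0,0],[0.45,0,0,0.013,0,0,0],[0.45,0,0,0.013,0,0,0]]]' 25;  python3 -m crank '[[[0.45,0,0,0.002,0,0,0],[0.45,0,0,0.004,0,0,0],[0.45,0,0,0.006,0,0,0],[0.45,0,0,0.008,0,0,0],[0.45,0,0,0.01,0,0,0]]]' 25; python3 cart.py .6317 .1093 .0703 1.728 0
```

```text
t 32.55 shift [ 0.0003 -0.0003  0.0133] turn [ 0.0001 -0.0003 -0.0004] deg 0.0
[-0.01  0.31  1.64  0.    1.2  -0.16]
time_s: 33.05
tool_pos: [0.6318, 0.109, 0.1109]
orientation: [-3.141, -0.0, 1.728]
contact_force: [0.2, 0.4, 0.2]
gripper_width: 0.0639
time_s: 33.55
tool_pos: [0.6318, 0.109, 0.1007]
orientation: [-3.141, -0.0, 1.728]
contact_force: [0.6, 0.1, -1.0]
gripper_width: 0.0635
t 33.55 shift [ 0.0003 -0.      0.0304] turn [-0.0007 -0.0004 -0.0004] deg 0.1
[-0.01  0.33  1.65  0.    1.16 -0.16]
```

The carton is 6 mm into the pocket without contact. I continue.

```bash
python3 -m crank '[[[0.45,0,0,0.003,0,0,0],[0.45,0,0,0.006,0,0,0],[0.45,0,0,0.009,0,0,0],[0.45,0,0,0.012,0,0,0],[0.45,0,0,0.014,0,0,0]]]' 25;  python3 -m crank '[[[0.45,0,0,0.003,0,0,0],[0.45,0,0,0.006,0,0,0],[0.45,0,0,0.009,0,0,0],[0.45,0,0,0.012,0,0,0],[0.45,0,0,0.014,0,0,0]]]' 25; python3 cart.py .6317 .1093 .0703 1.728 0
```

```text
time_s: 34.05
tool_pos: [0.6316, 0.1091, 0.0863]
orientation: [-3.14, -0.0, 1.728]
contact_force: [-0.6, 0.5, -0.7]
gripper_width: 0.0643
time_s: 34.55
tool_pos: [0.6315, 0.109, 0.0719]
orientation: [-3.14, -0.001, 1.728]
contact_force: [-0.3, -0.5, -1.2]
gripper_width: 0.0641
t 34.55 shift [0.0002 0.0003 0.0016] turn [-0.0014 -0.0005 -0.0004] deg 0.1
[-0.01  0.37  1.66  0.    1.11 -0.16]
```

```bash
python3 -m crank '[[[0.45,0,0,0.001,0,0,0],[0.45,0,0,0.0018,0,0,0],[0.45,0,0,0.0018,0,0,0],[0.3,0,0,0.0018,0,0,0],[0.15,0,0,0.0018,0,0,0]]]' 25;  python3 -m crank '[[[0.15,0,0,0,0,0,0],[0.15,0,0,0,0,0,0],[0.15,0,0,0,0,0,0],[0.15,0,0,-0.02,0,0,0],[0.15,0,0,-0.05,0,0,0]]]'; python3 -m crank '[[[0.15,0,0,-0.03,0,0,0],[0.15,0,0,-0.07,0,0,0],[0.15,0,0,-0.1,0,0,0],[0.15,0,-0.04,-0.1,0,0,0],[0.15,0,-0.08,-0.1,0,0,0]]]'
```

```text
time_s: 35.05
tool_pos: [0.6317, 0.109, 0.0702]
orientation: [-3.141, -0.0, 1.728]
contact_force: [0.0, -0.8, 0.7]
gripper_width: 0.0706
time_s: 35.55
tool_pos: [0.63, 0.109, 0.1184]
orientation: [-3.136, -0.001, 1.728]
contact_force: [0.9, -0.1, 0.4]
gripper_width: 0.0799
time_s: 36.05
tool_pos: [0.5517, 0.0963, 0.2202]
orientation: [-3.139, -0.001, 1.728]
contact_force: [-1.3, -0.2, 0.3]
gripper_width: 0.0798
```

```bash
python3 -m crank '[[[0.15,-0.03,-0.04,0,0,0,0],[0.15,-0.07,-0.07,0,0,0,0],[0.15,-0.11,-0.1,0,0,0,0],[0.15,-0.15,-0.12,0,0,0,0],[0.15,-0.2,-0.12,0,0,0,0]]]';python3 - <<'E'
from h import *
p=shot('top','fa.png');q=shot('side','fb.png')
A=cv2.imread('pics/fa.png')[110:280,180:350];B=cv2.imread('pics/fb.png')[130:240,210:380]
cv2.imwrite('pics/fa1.png',cv2.resize(A,None,fx=3.5,fy=3.5,interpolation=cv2.INTER_CUBIC))
cv2.imwrite('pics/fb1.png',cv2.resize(B,None,fx=4.5,fy=4.5,interpolation=cv2.INTER_CUBIC))
E
```

```text
time_s: 36.55
tool_pos: [0.4628, -0.1209, 0.2208]
orientation: [-3.14, -0.0, 1.728]
contact_force: [0.9, -0.1, 1.0]
gripper_width: 0.0803
```

View pics/fa1.png

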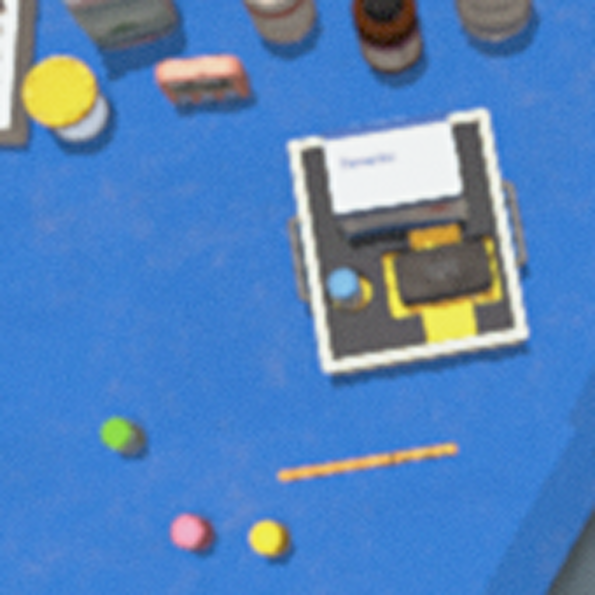

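View pics/fb1.png

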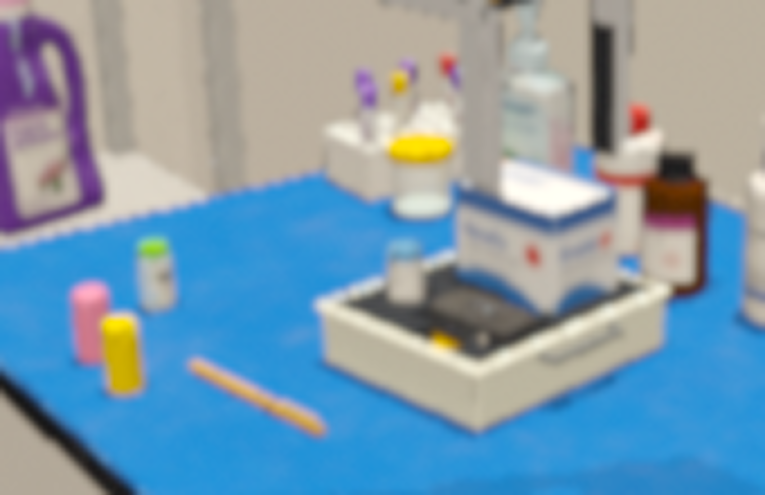

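Both views show the pouch flat, the vial upright and the carton upright in the deep pocket. The other objects show no visible shift and the gripper is clear, so I hand in.

```bash
python3 -m crank '[[[0.15,0,0,-0.02,0,0,0],[0.15,0,0,-0.02,0,0,0],[0.15,0,0,-0.02,0,0,0],[0.15,0,0,-0.02,0,0,0],[0.15,0,0,-0.02,0,0,0]]]'; python3 -c "
from station import finish_job; print(finish_job())"
```

```text
time_s: 37.15
tool_pos: [0.4641, -0.1236, 0.2401]
orientation: [-3.138, 0.0, 1.722]
contact_force: [0.4, 0.8, -0.1]
gripper_width: 0.0802
the job is handed in; nothing more can be done
None
```

The tray is packed in the order asked and the job was handed in at about 37 s; no verdict came back.

- **Pouch:** it went in first and lies flat in its shallow pocket.
- **Vial:** the blue-capped vial stands in the round pocket. On the first two tries it was tilted in the grip and caught the foam rim with about 16 N and 11 N. I set it on clear worktop, regrasped it centred, and it went in without resistance.
- **Carton:** I stood it right way up on the worktop, pressing it down with about 22 N at contact. Then I let go, retook it from above and lowered it freely into the deep pocket, with the broad band at the bottom.

The last top and side pictures show all three items seated, and the bystanders in view with no visible shift. The gripper is clear with no force reading. The two cameras disagreed by about 2–3 mm on the tray and vial positions; both the vial and the carton went in within their clearance.

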